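Make up two gem-testing field kits, with a keyed filter cell

TASK

Make up the two field kits from the stock between the trays: lay the folding loupe and the stone tweezers in the narrow tray, and the penlight, the jar of reference stones and the polarising filter cell in the wide tray, each down in the recess cut for it. Turn the filter cell so that its lug drops into the keyway of the round polariscope base and it sits fully home. Keep the jar upright throughout, leave the pen where it lies, and let go of everything at the end.

Things in the scene. Friction and masses are not known exactly. Their poses are not given: they have to be found in the camera images.
- loupe_c (a point): Folded loupe, a metal drop shape lying flat: 27 mm wide along its x, 44 mm long along its y, 12 mm high (14 mm at the rivet). The point is its centre, 6 mm above the underside; z up. Goes in the narrow tray.
- tweezers_c (a point): Plain steel stone tweezers lying on their side, rigid: 162 mm long along their y, 13 mm wide along x, 10 mm high, 22 g. The point is the middle, 5 mm above the underside. Go in the narrow tray, either way round.
- penlight_c (a point): Black penlight, a straight barrel that does not roll: 135 mm long along its y, 14 mm wide along x, 14 mm high. The point is the middle, 7 mm above the underside. Goes in the wide tray, either way round.
- jar_c (a point): Screw-cap glass jar with small stones, black cap, upright: 38 mm diameter, 43 mm high. The point is its centre, 21.5 mm above the underside; z up. Goes in the wide tray.
- filter_cell_c (a point): Polarising filter cell, aluminium, dark glass on top, 30 mm high. Below, a spigot 32 mm wide, 10 mm long, coned to 25 mm over its lowest 4 mm; above, a knurled ring 44 mm wide, 20 mm high, to grip. One lug 8 mm wide, 4 to 10 mm above the underside, juts along +x to 28 mm from the axis and shows from above. The point is on the axis, 15 mm above the underside; z up.
- narrow_tray: Black tray with grey foam, 235 mm along x, 135 along y, fixed; origin at the centre of its underside. Foam top 12 mm, rim 13 mm, recess floors 6 mm up. Tweezers slot: 180 (x) by 30 mm (y), centred at x 0, y +26 mm; finger notches widen its middle 44 mm to 70 mm. Loupe recess: 62 (x) by 46 mm (y), centred at x -65, y -33 mm; the loupe's length lies along x.
- wide_tray: Black tray with grey foam, 235 mm along x, 170 along y, fixed; origin at the centre of its underside. Foam top 12 mm, rim 13 mm, recess floors 6 mm up. Penlight slot: 153 (x) by 30 mm (y), centred at x 0, y +42 mm; finger notches widen its middle 44 mm to 70 mm. Jar recess: rounded, 54 by 54 mm, centred at x +60, y -32 mm. The polariscope base stands at x -60, y -32 mm.
- polariscope_base: Round black metal lamp base, white inside bore and keyway, 72 mm wide, fixed in the wide tray; origin on its axis at desk level, top 30 mm up. In the top a bore 36 mm wide, 12 mm deep, with a keyway 12 mm wide from the bore out along +x. Home, the cell's lug lies in it, its ring on the top, its underside 20 mm above the desk; with the lug on the top it stays 6 mm higher, foot in the bore, and drops when turned.
- pen_c (a point): Red click pen lying in the stock: 145 mm long along its y, 12 mm wide, 9 mm high; part of neither kit. The point is its middle, 4.5 mm above the underside.
Mind the look-alikes: they are no part of the job. Leave any pink look-alike of the part that bears jar_c alone.

How it is judged:
By the outcome, as a careful person would: the job done as asked, in the order asked, and still so for the second after the job is handed in, with the robot touching nothing.
It also fails if it takes over 115 s, if anything falls off the work surface, if the arm or the gripper's body presses on something with over 40 N, if the wrist force passes 120 N, or if a joint passes its speed limit or range.

ROBOT

A 7-joint arm with a two-finger parallel gripper is mounted at the origin on a cart in front of the work surface, level with it; the furniture and walls round the work are solid. World frame = base frame: x ahead of the robot, y to its left, z up, the work surface at z = 0. Lengths are in mm, angles in rad, forces in N, time in s.
With the tool pointing down it reaches from about 400 to 925 mm from the base axis. Payload 4.1 kg.
Tool frame: the origin (TCP) lies on the centre line of the jaws, within the pads' length; the fingertips stand 14 mm ahead of it and the grasp point (between the pads) lies 5 mm behind it; z points along the fingers, y is the line along which they close (so a half turn about z gives the same grasp; the last joint's range is limited). The gripper opens to 85 mm and grips with 20 to 120 N. Pads are 22 mm wide; open, the fingers measure 114 mm over their backs; the gripper's body (76 mm by 85 mm) begins 54 mm behind the grasp point. The pads swing forward as they close: fully open they stand 13 mm farther back than shut.
Start: joints at [1.091, 0.398, 0.045, 1.537, -0.019, 1.207, -0.051], TCP at [241.619, -603.458, 245.347] pointing down, gripper open.
Joint ranges: [-2.82, 2.82], [-0.49, 2.23], [-1.37, 1.46], [0, 2.46], [-1.36, 4.5], [0.23, 2], [-2.94, 2.94]. Speed limits (rad/s): [2.57, 2.57, 3.14, 3.14, 3.14, 3.14, 3.14].

INTERFACE

Orientations are given as a rotation vector (axis times angle).
In Python, from bench import manip, imaging gives the robot as it stands.
- The arm moves only by the shell command python3 -m creep 'ROWS' [FORCE]. ROWS is JSON, a list of rows, each an object with "xyz": the shift along the world's x, y, z in m, a list of three; "turn": the turn, a rotation vector about the world's x, y, z in degrees, a list of three; "gripper": the closure, from -1 (fully open) to 1 (shut). A call has 1 to 5 rows; each row shifts and turns the commanded pose from where the row before left it; what a row does not reach is not made up. A row lasts 1/10 s, in which the tool goes at most 50 mm and 8.59 degrees, less where a joint would pass 70% of its speed; a pose out of reach is approached as far as the arm can. A call is refused whole if a number of a shift passes 0.05 or a number of a turn 8.59, either way. A call with a gripper value outside its range is refused whole. The fingers move at their own pace and stop on an object; FORCE is the grip in N (left out, the last holds). Time passes only in rows, so rows that do not move let the fingers close. It gives the time, the measured TCP pose, the force, the opening and the grip force at its end, in the units of the state.
- manip.sense(): the state, without advancing time (a new reading comes with each control period).
- imaging.camera(name): name is "scene" or "top" or "wrist"; returns a dict with "color" (480x640x3 uint8, blue, green, red), "mtx" (3x3 intrinsics, pixels), "k1" (the pictures are not rectified: a ray, as slopes to the right and down, at radius r is drawn at 1 + k1 r^2 times it, then the intrinsics apply), "cam_to_world" (4x4, takes a point from camera to world coordinates). Camera axes: x right, y down, z forward; pixel columns grow to the right and rows downward; lengths in mm; the calibration is good to about 2 mm. A picture is of the moment at which its call begins. There is no depth.
- manip.sign_off(): hands the job in; it is judged then, once.
Trained networks look in a picture, given as the dict that the camera call returned (one of the last four; its "shot" number tells which), for a name from the list of things; names that differ only in an ending like _2 or _b are one class to them, and where a whole thing is asked for, a point or a joint stands for the part that bears it (a point fixed in the world has none). Each returns a list of dicts, best first, with "confidence" (0 to 1); they miss things now and then, are a little off and sometimes report something else, mostly with a low value. They report only what shows in the picture. A call takes as long as a camera call. They do not tell look-alikes from the thing itself.
- imaging.spot_in(picture, query): "at" ([column, row] as shares, 0 to 1, of the picture: columns of its width, rows of its height, amid what is visible of it).
- imaging.regions_of(picture, query): "pixels" (480x640 bool, what is visible of it) and "at" ([column, row] as shares, 0 to 1, of the picture: columns of its width, rows of its height, amid what is visible of it).
The state is a dict: "time": time; "q": joint angles; "qd": joint speeds; "effort": joint torques, N m; "tool_pos": TCP position; "eef_rot": TCP orientation; "wrist_force": force on the tool from outside, world axes, zero at the start; "torque": the same for the moment, N m; "finger_gap": opening from 0.0 (shut) to 1.0 (fully open); "gripper_force": force on a finger pad.
Only numpy, scipy, OpenCV 4.12 (cv2) and the standard library are available. Lean on these libraries where they do the work, as an engineer would, in place of code of your own. Each camera call takes 0.05 s, during which the arm holds its last target. There are 200 camera calls.

## Working session

There is one attempt and no reset: what is moved stays moved. The work goes in short steps, Python scripts to look and compute and a shell command to move; the robot and the scene stay as the last step left them, time stands still between calls to the robot, and variables do not carry over. Pictures are saved under pics/ and viewed, at most 14 in all, crops included, and the job is handed in when it is done.

```bash
ls; mkdir -p pics
cat > h.py <<'E'
import numpy as np, cv2
from bench import manip, imaging
def ray(p,uv):
    K=p["mtx"];K=np.array(K);x=np.array([(uv[0]-K[0,2])/K[0,0],(uv[1]-K[1,2])/K[1,1]])
    d=np.linalg.norm(x);r=d
    for _ in range(20): r=d/(1+p["k1"]*r*r)
    s=x/(1+p["k1"]*r*r)
    T=np.array(p["cam_to_world"]);return T[:3,3],T[:3,:3]@np.array([s[0],s[1],1.])
def onz(p,uv,z):
    o,d=ray(p,uv);return o+d*(z-o[2])/d[2]
def proj(p,X):
    T=np.array(p["cam_to_world"]);c=T[:3,:3].T@(np.array(X)-T[:3,3]);s=c[:2]/c[2]
    s=s*(1+p["k1"]*(s@s));K=np.array(p["mtx"]);return K[:2,:2]@s+K[:2,2]
def tri(rs):
    A=np.zeros((3,3));b=np.zeros(3)
    for o,d in rs:
        d=d/np.linalg.norm(d);M=np.eye(3)-np.outer(d,d);A+=M;b+=M@o
    return np.linalg.solve(A,b)
E
python3 - <<'E'
from h import *
np.set_printoptions(precision=1,suppress=True)
P={n:imaging.camera(n) for n in("top","scene")}
for n,p in P.items():
    cv2.imwrite(f"pics/{n}0.png",p["color"]);print(n,p["mtx"],p["k1"],np.array(p["cam_to_world"]))
zs=dict(loupe_c=6,tweezers_c=5,penlight_c=7,jar_c=21,filter_cell_c=15,narrow_tray=12,wide_tray=12,polariscope_base=30,pen_c=4)
for q,z in zs.items():
  for n,p in P.items():
    for d in imaging.regions_of(p,q)[:4]:
        if d["confidence"]<.2: continue
        uv=np.array(d["at"])*[640,480]
        m=d["pixels"].astype(np.uint8);ys,xs=np.nonzero(m)
        w=np.array([onz(p,(a,b),z)[:2] for a,b in list(zip(xs,ys))[::max(1,len(xs)//400)]])
        r=cv2.minAreaRect(w.astype(np.float32))
        print(q,n,round(d["confidence"],2),uv,onz(p,uv,z)[:2],"rect",np.round(r[0]),np.round(r[1]),round(r[2],1),len(xs))
s=manip.sense();print(s["tool_pos"],s["eef_rot"],s["time"])
E
```

```text
pics
top [[458.2   0.  325.5]
 [  0.  458.2 232.9]
 [  0.    0.    1. ]] -0.03581759113113661 [[  0.   -1.    0.2 352.9]
 [ -1.   -0.   -0.   75. ]
 [  0.   -0.2  -1.  933.2]
 [  0.    0.    0.    1. ]]
scene [[542.4   0.  322.4]
 [  0.  542.4 238.8]
 [  0.    0.    1. ]] -0.10205066511742228 [[   0.7   -0.4    0.6 -158.5]
 [  -0.7   -0.4    0.6 -633.2]
 [  -0.    -0.8   -0.6  729.9]
 [   0.     0.     0.     1. ]]
loupe_c top 0.59 [307.4 237.9] [486.5 101.3] rect [495.  99.] [46. 27.] 1.6 237
loupe_c scene 0.63 [304.1 240.3] [488.4 100.6] rect [492. 103.] [55. 31.] 15.8 170
loupe_c scene 0.38 [409.6 337.5] [ 425.2 -251.3] rect [ 431. -248.] [88. 68.] 37.3 1106
tweezers_c top 0.68 [332.5 207.4] [551.5  51.2] rect [553.  42.] [ 13. 108.] 11.0 46
tweezers_c scene 0.9 [351.3 243.1] [557.3  20.3] rect [555.  24.] [ 20. 157.] 9.1 288
penlight_c top 0.58 [352.6 167.4] [637.7  10.7] rect [633.   5.] [133.  16.] 85.3 399
jar_c top 0.91 [390.4 309.8] [344.9 -66.4] rect [342. -59.] [39. 42.] 0.3 369
jar_c top 0.75 [162.7 263.4] [426.4 387.9] rect [425. 389.] [40. 49.] 1.4 419
jar_c top 0.65 [4
[... 711 characters left out ...]
72. 237.] [135. 235.] 85.4 7711
narrow_tray scene 0.71 [257.  219.8] [458.5 231.6] rect [467. 233.] [147. 242.] 84.9 3551
wide_tray top 0.78 [463.1 239.1] [ 490.4 -217.2] rect [ 485. -228.] [171. 232.] 85.3 8340
wide_tray scene 0.74 [422.9 314.1] [ 485.2 -234.4] rect [ 478. -229.] [176. 243.] 86.0 7411
polariscope_base top 0.92 [484.2 270.6] [ 425.3 -252.4] rect [ 422. -253.] [72. 74.] 44.6 1104
polariscope_base scene 0.62 [408.2 337. ] [ 405.  -261.5] rect [ 411. -260.] [86. 68.] 37.3 1167
pen_c top 0.87 [358.3 274.9] [413.4  -3.7] rect [418.   1.] [ 11. 134.] 13.7 303
pen_c scene 0.56 [313.2 274.6] [423.    1.3] rect [418.   0.] [ 14. 128.] 13.0 213
[ 241.6 -603.4  245.3] [3.1 0.6 0. ] 1.0
```

```bash
python3 -c "
import cv2
for n,r in(('top',(120,350,130,560)),('scene',(150,440,180,560))):
    a=cv2.imread(f'pics/{n}0.png')[r[0]:r[1],r[2]:r[3]];k=min(800/a.shape[1],600/a.shape[0])
    cv2.imwrite(f'pics/{n}0c.png',cv2.resize(a,None,fx=k,fy=k,interpolation=2));print(k)"
```

```text
1.8604651162790697
2.0689655172413794
```

View pics/top0c.png

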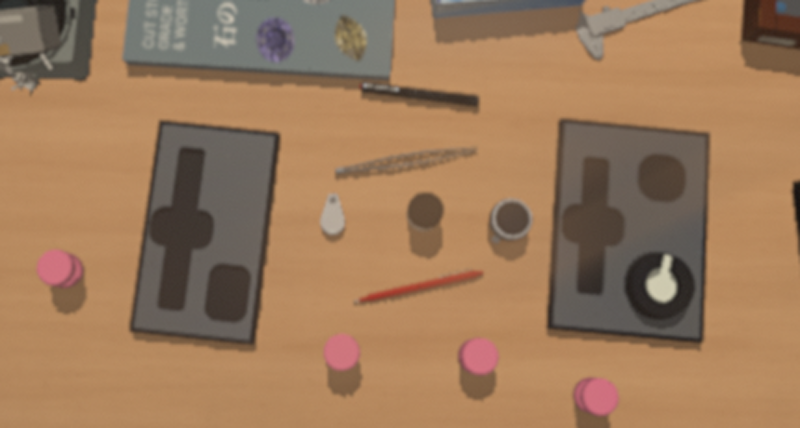

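View pics/scene0c.png

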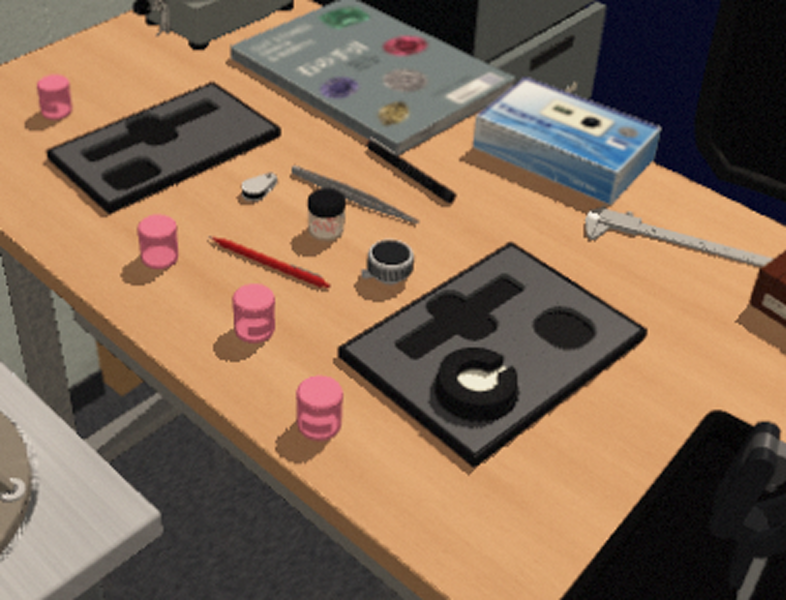

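Top crop: narrow tray on the left, wide tray on the right with its white keyway pointing up (+x). The real jar has the black cap at (426,210), with pink look-alikes at (340,352), (480,355), (598,395) and (60,268). The filter cell is at (511,218), the loupe at (332,215), the tweezers at (405,162), the penlight at (420,97) and the red pen at (420,287). The scene crop agrees, and the cell's lug seems to point left at (370,272).

```bash
R='{"xyz":[0.021,0.045,0.008],"turn":[0,0,-2],"gripper":-1}'
python3 -m creep '[{"xyz":[0.021,0.045,0.005],"turn":[0,0,-2],"gripper":-1},{"xyz":[0.021,0.045,0.005],"turn":[0,0,-2],"gripper":-1},{"xyz":[0.021,0.045,0.005],"turn":[0,0,-2],"gripper":-1},{"xyz":[0.021,0.045,0.005],"turn":[0,0,-2],"gripper":-1},{"xyz":[0.021,0.045,0.005],"turn":[0,0,-2],"gripper":-1}]'
python3 -m creep '[{"xyz":[0.021,0.045,0.005],"turn":[0,0,-2],"gripper":-1},{"xyz":[0.021,0.045,0.005],"turn":[0,0,-2],"gripper":-1},{"xyz":[0.01,0.045,0.005],"turn":[0,0,-2],"gripper":-1},{"xyz":[0.01,0.045,0.005],"turn":[0,0,-2],"gripper":-1},{"xyz":[0,0,0],"turn":[0,0,0],"gripper":-1}]'
cat > m.py <<'E'
from h import *
from scipy.spatial.transform import Rotation as Ro
np.set_printoptions(precision=1,suppress=True)
def st():
    s=manip.sense();y=Ro.from_rotvec(s["eef_rot"]).apply([0,1,0])
    print("t",round(s["time"],1),"tcp",np.round(s["tool_pos"],1),"yaw_y",round(np.degrees(np.arctan2(y[1],y[0])),1),"tilt",np.round(Ro.from_rotvec(s["eef_rot"]).apply([0,0,1]),3),"F",np.round(s["wrist_force"],1),"gap",round(s["finger_gap"],3),"gf",round(float(np.max(s["gripper_force"])),1),"q7",round(s["q"][6],2))
def snap(name,cam="wrist",f=1.25):
    p=imaging.camera(cam);cv2.imwrite(f"pics/{name}.png",cv2.resize(p["color"],None,fx=f,fy=f));return p
def rects(p,qs,minc=.3):
    for q,z in qs.items():
        for d in imaging.regions_of(p,q)[:3]:
            if d["confidence"]<minc: continue
            uv=np.array(d["at"])*[640,480];m=d["pixels"].astype(np.uint8)
            c=max(cv2.findContours(m,0,2)[0],key=cv2.contourArea)[:,0]
            w=np.array([onz(p,a,z)[:2] for a in c],np.float32);r=cv2.minAreaRect(w)
            print(q,round(d["confidence"],2),"uv",uv,"rect",np.round(r[0],1),np.round(r[1],1),round(r[2],1),"n",int(m.sum()))
E
python3 - <<'E'
from m import *
st();p=snap("w1");print(np.array(p["cam_to_world"]),p["mtx"][0][0])
rects(p,dict(loupe_c=12,tweezers_c=10,penlight_c=14,jar_c=43,filter_cell_c=30,wide_tray=13,polariscope_base=30))
E
```

```text
time: 1.5
tool_pos: [347.2, -376.6, 270.8]
eef_rot: [3.124, 0.321, 0.001]
wrist_force: [1.7, -0.9, 0.0]
finger_gap: 0.998
gripper_force: 0.0
time: 2.0
tool_pos: [411.0, -191.8, 291.6]
eef_rot: [-3.138, -0.122, -0.005]
wrist_force: [0.2, -0.1, 0.6]
finger_gap: 0.998
gripper_force: 0.0
t 2.0 tcp [ 411.  -191.8  291.6] yaw_y -85.5 tilt [ 0.  0. -1.] F [ 0.2 -0.1  0.6] gap 0.998 gf 0.0 q7 -1.15
[[   0.1   -1.    -0.3  481.3]
 [  -1.    -0.1   -0.  -185.6]
 [  -0.     0.3   -1.   420.6]
 [   0.     0.     0.     1. ]] 347.9879066118682
loupe_c 0.66 uv [ 59.7 110.3] rect [492.9  95.8] [32.  43.9] 83.3 n 939
tweezers_c 0.65 uv [107.7  53.4] rect [549.6  45.3] [ 13.  106.1] 12.6 n 704
jar_c 0.97 uv [142. 117.] rect [495.3  -7.8] [38.2 53.4] 4.0 n 1644
jar_c 0.94 uv [192.8 253.2] rect [348.5 -62.7] [37.5 52.6] 47.5 n 1228
jar_c 0.87 uv [296.7 290.4] rect [ 310.3 -181.3] [49.9 34.4] 4.4 n 961
filter_cell_c 0.7 uv [227.5 125.8] rect [489.1 -95.2] [45.8 46.7] 30.0 n 1575
filter_cell_c 0.37 uv [108.4  52.7] rect [547.2  34.3] [12.4 98.8] 10.8 n 671
wide_tray 0.56 uv [345.1 119.5] rect [ 482.7 -228.1] [169.2 235.7] 85.9 n 28876
polariscope_base 0.96 uv [366.4 201.7] rect [ 422.6 -253.6] [72.  69.4] 32.3 n 3164
```

View pics/w1.png

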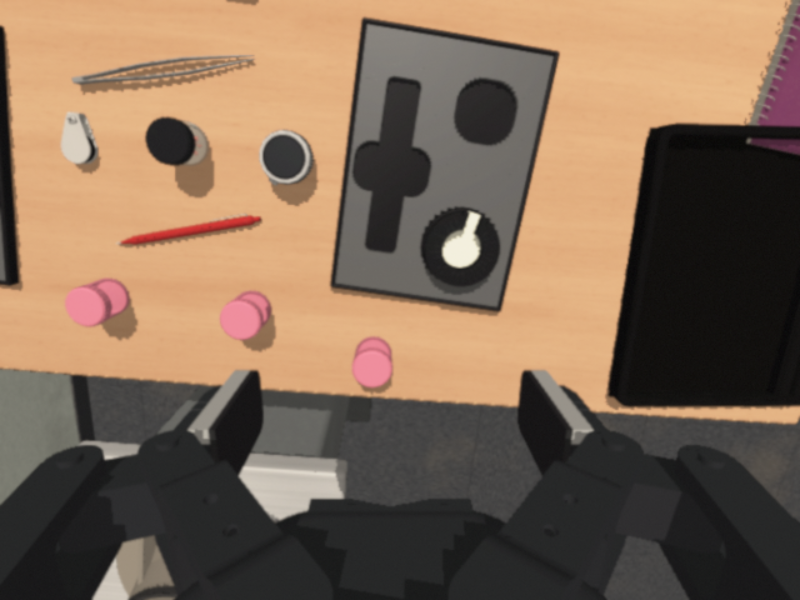

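The wrist picture shows the wide tray, with the base's bore at (460,250) and its keyway up to (474,215). The stock is on the left: cell (286,157), capped jar (172,141), loupe (77,140) and tweezers (165,70). I'll move closer over the stock for a second view.

```bash
python3 -m creep '[{"xyz":[0.015,0.04,-0.02],"turn":[0,0,-1.5],"gripper":-1},{"xyz":[0.015,0.04,-0.02],"turn":[0,0,-1.5],"gripper":-1},{"xyz":[0.015,0.04,-0.02],"turn":[0,0,-1.5],"gripper":-1},{"xyz":[0.015,0.03,-0.02],"turn":[0,0,0],"gripper":-1},{"xyz":[0,0,0],"turn":[0,0,0],"gripper":-1}]'
python3 - <<'E'
from m import *
st();p=snap("w2",f=1.25);print(np.array(p["cam_to_world"])[:3,3])
np.save("w2.npy",p,allow_pickle=True)
rects(p,dict(loupe_c=12,tweezers_c=10,penlight_c=14,jar_c=43,filter_cell_c=30,pen_c=9))
E
```

```text
time: 2.9
tool_pos: [468.5, -43.8, 208.0]
eef_rot: [-3.138, 0.007, 0.006]
wrist_force: [-1.3, 0.5, 0.5]
finger_gap: 0.998
gripper_force: 0.0
t 2.9 tcp [468.5 -43.8 208. ] yaw_y -90.3 tilt [-0.  0. -1.] F [-1.3  0.5  0.5] gap 0.998 gf 0.0 q7 -1.62
[539.7 -43.7 336.5]
loupe_c 0.63 uv [160.9 189.4] rect [493.3  97.2] [30.4 45.3] 82.2 n 1216
loupe_c 0.46 uv [532.  264.5] rect [ 418.1 -261.4] [86.  71.3] 61.3 n 4701
tweezers_c 0.67 uv [225.3 127.1] rect [565.5  -1.2] [ 4.6 52.3] 10.6 n 726
penlight_c 0.93 uv [257.4  24.4] rect [629.9   6.2] [132.5  14.2] 84.3 n 2781
jar_c 0.81 uv [262.1 191. ] rect [496.4  -0.9] [40.  39.8] 89.6 n 1787
jar_c 0.64 uv [427.7 370.9] rect [ 316.9 -155.8] [32.6  3.9] 25.1 n 99
jar_c 0.57 uv [326.2 340.1] rect [353.4 -56.5] [56.3 36.2] 1.9 n 1628
filter_cell_c 0.63 uv [364.9 195.1] rect [489.9 -91.7] [45.7 45.9] 78.8 n 2134
pen_c 0.79 uv [277.6 261.4] rect [417.9   2.8] [ 11.1 137. ] 14.6 n 1066
```

View pics/w2.png

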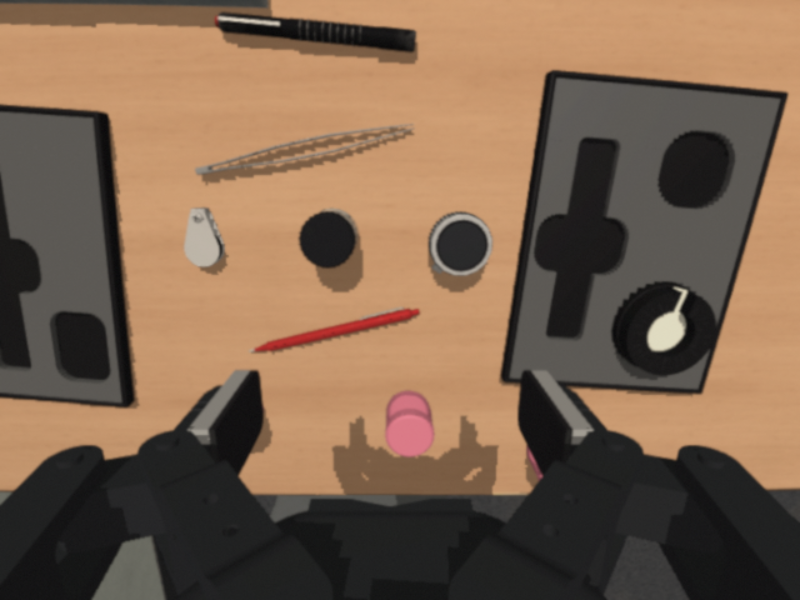

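The second view shows the cell at (461,244) with a small lug bump on its left at (432,242), the jar cap at (328,238), the loupe at (203,240) with its narrow end up, the tweezers from (203,172) to (411,128), and the penlight from (220,22) to (414,40). The wide tray's corners are (550,73), (786,94), (701,392) and (503,381). Next I'll check heights and angles, and zoom in on the lug.

Run:
```python
from m import *
p=np.load("w2.npy",allow_pickle=True).item()
tp=imaging.camera("top")
W={}
for q in("loupe_c","penlight_c","filter_cell_c","tweezers_c"):
    d=imaging.regions_of(tp,q);w2={"loupe_c":(160.9,189.4),"penlight_c":(257.4,24.4),"filter_cell_c":(364.9,195.1),"tweezers_c":(245,119)}[q]
    if d: print(q,"tri",tri([ray(tp,np.array(d[0]["at"])*[640,480]),ray(p,w2)]))
print("jar cap",tri([ray(tp,(359,233)),ray(p,(262,190))]))
c=np.array([onz(p,np.array(a)/1.25,13)[:2] for a in((550,73),(786,94),(701,392),(503,381))]);print("wide tray",c,c.mean(0))
for a,b in((0,3),(1,2)): d=c[a]-c[b];print("yaw",np.degrees(np.arctan2(d[1],d[0])))
for n,(a,b,z) in dict(twz=((203,172),(411,128),5),pen=((218,20),(414,40),14),lp=((204,265),(198,208),10),key=((667,332),(686,290),18)).items():
    A=onz(p,np.array(a)/1.25,z);B=onz(p,np.array(b)/1.25,z);d=B-A;print(n,(A+B)[:2]/2,np.linalg.norm(d),np.degrees(np.arctan2(d[1],d[0])))
for q in(("jar",(262,190),43),("cell",(461/1.25,244/1.25),30)): print(q[0],onz(p,q[1],q[2]))
a=p["color"];cv2.imwrite("pics/cz.png",np.hstack([cv2.resize(a[160:230,335:405],(400,400),interpolation=2),cv2.resize(a[215:315,480:580],(400,400),interpolation=2)]))
```

```text
loupe_c tri [490.7 103.4  -0.1]
penlight_c tri [641.2   6.  -11.3]
filter_cell_c tri [479.7 -93.6 -39. ]
tweezers_c tri [ 564.7   41.1 -109. ]
jar cap [495.2  -0.5  35.7]
wide tray [[ 604.1 -151.6]
 [ 592.4 -319. ]
 [ 362.4 -302.6]
 [ 374.2 -134.8]] [ 483.3 -227. ]
yaw -4.181275250946141
yaw -4.078020664513961
twz [555.2  18.6] 155.74475445014681 -79.23527663466405
pen [630.6   5.4] 129.89921588190543 -95.88646461701448
lp [493.4 100.2] 43.13247913696723 -1.0854379081901349
key [ 435.4 -264.8] 35.34846204441649 -14.425897349230633
jar [497.2  -0.4  43. ]
cell [490.2 -92.9  30. ]
```

View pics/cz.png

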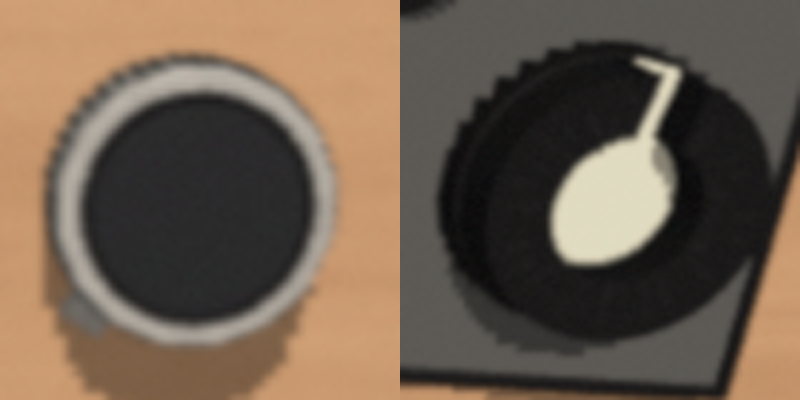

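The cell's lug bump is at crop (82,310), down and to the left, and the keyway opens toward +x. I'll go over the loupe now.

```bash
python3 -m creep '[{"xyz":[0.005,0.036,-0.022],"turn":[0,0,0],"gripper":-0.2},{"xyz":[0.005,0.036,-0.022],"turn":[0,0,0],"gripper":-0.2},{"xyz":[0.005,0.036,-0.022],"turn":[0,0,0],"gripper":-0.2},{"xyz":[0.003,0.035,-0.022],"turn":[0,0,0],"gripper":-0.2},{"xyz":[0,0,0],"turn":[0,0,0],"gripper":-0.2}]' 40
python3 - <<'E'
from m import *
p=np.load("w2.npy",allow_pickle=True).item();L=onz(p,(349.3,214.2),7)[:2]-np.array([490.0,-93]);print("lug",L,np.degrees(np.arctan2(L[1],L[0])))
st();p=snap("w3",f=1.25);np.save("w3.npy",p,allow_pickle=True)
rects(p,dict(loupe_c=12,tweezers_c=10,narrow_tray=13))
E
```

```text
time: 4.0
tool_pos: [484.6, 100.0, 120.2]
eef_rot: [-3.139, 0.005, 0.007]
wrist_force: [-1.1, -0.9, -0.1]
finger_gap: 0.597
gripper_force: 0.0
lug [-21.9  14.5] 146.42832832586015
t 4.0 tcp [484.6 100.  120.2] yaw_y -90.2 tilt [-0.  0. -1.] F [-1.1 -0.9 -0.1] gap 0.597 gf 0.0 q7 -2.02
loupe_c 0.63 uv [311.6 232.3] rect [493.6  99.2] [25.5 43.4] 77.1 n 1632
tweezers_c 0.76 uv [405.9 150. ] rect [542.8  91.9] [ 5.8 15.3] 12.5 n 593
narrow_tray 0.68 uv [116.3 208.1] rect [472.3 236.8] [137.3 234.2] 85.1 n 50607
narrow_tray 0.4 uv [467.1 312. ] rect [428.3 -21. ] [11.6 79.6] 14.4 n 1345
```

View pics/w3.png

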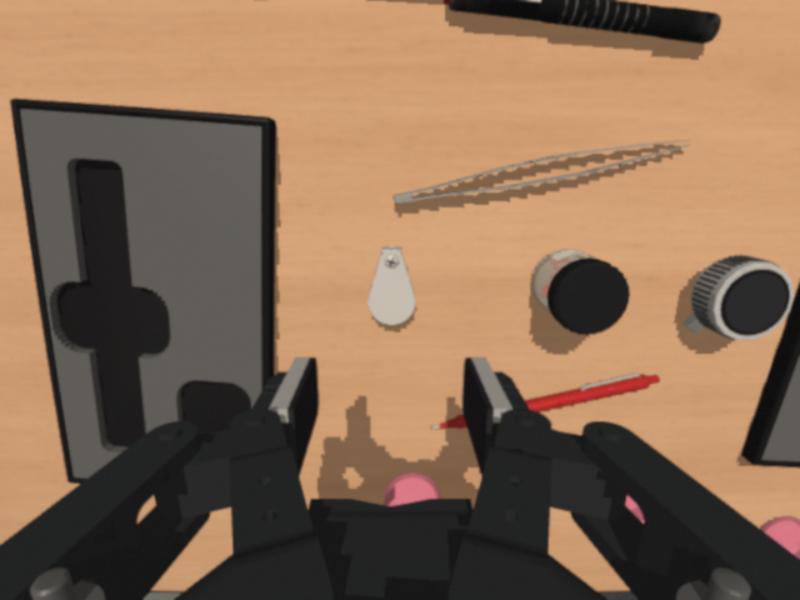

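The loupe sits at (391,290), straight between the jaws with its rivet end up. I'll descend and grip its upper half.

```bash
python3 -m creep '[{"xyz":[0,0,-0.04],"turn":[0,0,0],"gripper":-0.2},{"xyz":[0,0,-0.04],"turn":[0,0,0],"gripper":-0.2},{"xyz":[0,0,-0.022],"turn":[0,0,0],"gripper":-0.2},{"xyz":[0,0,0],"turn":[0,0,0],"gripper":1},{"xyz":[0,0,0],"turn":[0,0,0],"gripper":1}]' 40
python3 -m creep '[{"xyz":[0,0,0],"turn":[0,0,0],"gripper":1},{"xyz":[0,0,0],"turn":[0,0,0],"gripper":1},{"xyz":[0,0,0],"turn":[0,0,0],"gripper":1}]'
python3 -c "
from m import *
st()"
```

```text
time: 4.7
tool_pos: [487.5, 93.6, 21.2]
eef_rot: [3.141, -0.022, 0.002]
wrist_force: [0.2, 0.2, 0.3]
finger_gap: 0.293
gripper_force: 38.9
time: 5.0
tool_pos: [487.5, 94.5, 21.5]
eef_rot: [-3.141, 0.019, -0.004]
wrist_force: [0.7, 0.2, -0.6]
finger_gap: 0.289
gripper_force: 39.3
t 5.0 tcp [487.5  94.5  21.5] yaw_y -90.7 tilt [ 0.  0. -1.] F [ 0.7  0.2 -0.6] gap 0.289 gf 39.3 q7 -2.12
```

```bash
python3 -m creep '[{"xyz":[0,0,0.04],"turn":[0,0,0],"gripper":1},{"xyz":[-0.022,0.029,0.01],"turn":[0,0,-1],"gripper":1},{"xyz":[-0.022,0.029,0],"turn":[0,0,-1],"gripper":1},{"xyz":[-0.022,0.029,0],"turn":[0,0,-1],"gripper":1},{"xyz":[-0.022,0.029,0],"turn":[0,0,-1],"gripper":1}]'
python3 -m creep '[{"xyz":[0,0,0],"turn":[0,0,0],"gripper":1},{"xyz":[0,0,0],"turn":[0,0,0],"gripper":1}]'
python3 - <<'E'
from m import *
st();p=snap("w4",f=1.25)
rects(p,dict(loupe_c=60,narrow_tray=13))
E
```

```text
time: 5.5
tool_pos: [398.1, 211.6, 71.2]
eef_rot: [-3.138, 0.13, -0.003]
wrist_force: [0.4, 0.5, -0.9]
finger_gap: 0.29
gripper_force: 39.5
time: 5.7
tool_pos: [398.5, 211.1, 70.9]
eef_rot: [3.139, -0.124, 0.002]
wrist_force: [-0.3, -0.2, -1.4]
finger_gap: 0.289
gripper_force: 39.5
t 5.7 tcp [398.5 211.1  70.9] yaw_y -94.5 tilt [ 0. -0. -1.] F [-0.3 -0.2 -1.4] gap 0.289 gf 39.5 q7 -2.44
loupe_c 0.68 uv [312.4 290.6] rect [407.4 211.5] [25.2 47.6] 85.4 n 4365
narrow_tray 0.6 uv [242.8 143.6] rect [445.7 240.5] [134.5 180.2] 85.2 n 76581
```

View pics/w4.png

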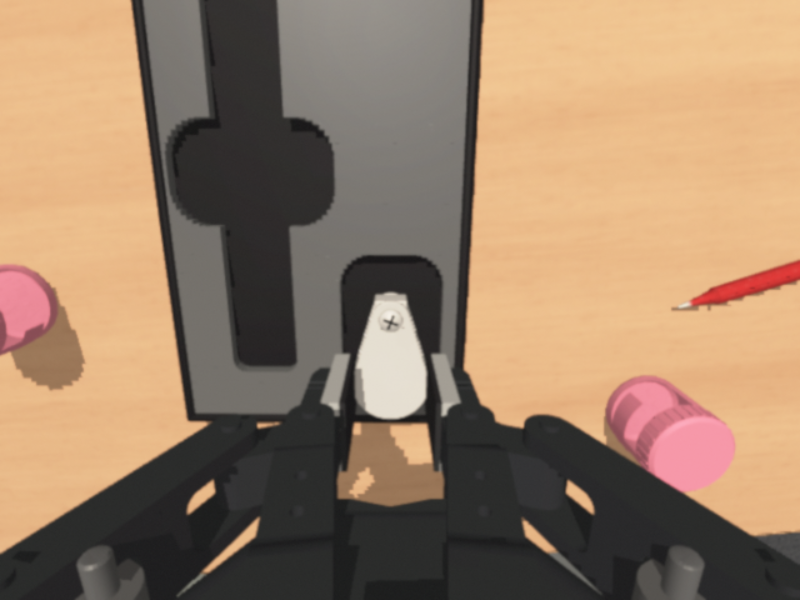

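The loupe is held centred over its recess (recess centred near column 391). I'll lower it and let go.

```bash
python3 -m creep '[{"xyz":[0,0,-0.025],"turn":[0,0,0],"gripper":1},{"xyz":[0,0,-0.017],"turn":[0,0,0],"gripper":1},{"xyz":[0,0,0],"turn":[0,0,0],"gripper":1},{"xyz":[0,0,0],"turn":[0,0,0],"gripper":0.2},{"xyz":[0,0,0],"turn":[0,0,0],"gripper":0.2}]'
python3 -m creep '[{"xyz":[0,0,0.04],"turn":[0,0,8],"gripper":0.2},{"xyz":[0,0,0.04],"turn":[0,0,8],"gripper":0.2},{"xyz":[0.02,-0.015,0.03],"turn":[0,0,8],"gripper":-0.2},{"xyz":[0,0,0],"turn":[0,0,0],"gripper":-0.2}]'
python3 - <<'E'
from m import *
st();p=snap("w5",f=1.25)
rects(p,dict(loupe_c=18,narrow_tray=13))
E
```

```text
time: 6.35
tool_pos: [399.5, 210.5, 29.1]
eef_rot: [-3.138, 0.13, -0.002]
wrist_force: [1.1, 0.5, -0.2]
finger_gap: 0.4
gripper_force: 0.0
time: 6.75
tool_pos: [424.2, 195.3, 143.4]
eef_rot: [-3.097, -0.523, -0.018]
wrist_force: [0.7, -0.5, -0.0]
finger_gap: 0.599
gripper_force: 0.0
t 6.8 tcp [424.2 195.3 143.4] yaw_y -70.8 tilt [ 0.  0. -1.] F [ 0.7 -0.5 -0. ] gap 0.599 gf 0.0 q7 -1.92
loupe_c 0.59 uv [288.4 249.7] rect [407.6 211.6] [44.7 25.8] 11.9 n 1428
narrow_tray 0.92 uv [281.4 138.2] rect [471.6 238.6] [136.5 234.9] 85.4 n 56088
narrow_tray 0.31 uv [287.2 253.5] rect [406.5 211.2] [45.7 26.1] 7.9 n 1407
```

View pics/w5.png

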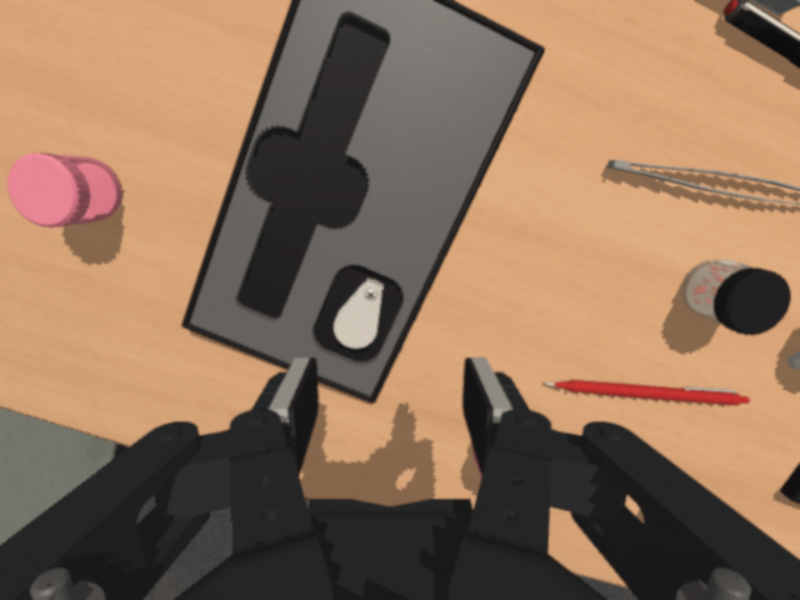

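The loupe lies inside its recess at (360,315). The tweezers are next.

```bash
python3 -m creep '[{"xyz":[0.013,-0.0175,0],"turn":[0,0,8.2],"gripper":-0.2},{"xyz":[0.013,-0.0175,0],"turn":[0,0,8.2],"gripper":-0.2},{"xyz":[0.013,-0.0175,0],"turn":[0,0,8.2],"gripper":-0.2},{"xyz":[0.013,-0.0175,0],"turn":[0,0,8.2],"gripper":-0.2},{"xyz":[0.013,-0.0175,0],"turn":[0,0,8.2],"gripper":-0.2}]' 
python3 -m creep '[{"xyz":[0.013,-0.0175,0],"turn":[0,0,8.2],"gripper":0},{"xyz":[0.013,-0.0175,0],"turn":[0,0,8.2],"gripper":0},{"xyz":[0.013,-0.0175,0],"turn":[0,0,8.2],"gripper":0},{"xyz":[0.013,-0.0175,0],"turn":[0,0,8.2],"gripper":0},{"xyz":[0.013,-0.0175,0],"turn":[0,0,8.2],"gripper":0}]' 
python3 -m creep '[{"xyz":[0,0,0],"turn":[0,0,0],"gripper":0}]'
python3 - <<'E'
from m import *
st();p=snap("w6",f=1.25);np.save("w6.npy",p,allow_pickle=True)
rects(p,dict(tweezers_c=8,penlight_c=14))
g=cv2.cvtColor(p["color"],6)
E
```

```text
time: 7.4
tool_pos: [482.3, 107.9, 136.9]
eef_rot: [-2.71, -1.587, 0.005]
wrist_force: [0.2, 0.5, 0.4]
finger_gap: 0.599
gripper_force: 0.0
time: 7.9
tool_pos: [547.5, 20.7, 136.8]
eef_rot: [-1.982, -2.434, 0.003]
wrist_force: [0.5, 0.8, 0.0]
finger_gap: 0.501
gripper_force: 0.0
time: 8.0
tool_pos: [548.8, 18.1, 136.6]
eef_rot: [-1.995, -2.425, 0.003]
wrist_force: [-0.9, 0.4, -0.1]
finger_gap: 0.5
gripper_force: 0.0
t 8.0 tcp [548.8  18.1 136.6] yaw_y 11.1 tilt [-0. -0. -1.] F [-0.9  0.4 -0.1] gap 0.5 gf 0.0 q7 -0.21
tweezers_c 0.79 uv [325.1 133.8] rect [542.2  93.5] [3.6 9.6] 11.5 n 96
penlight_c 0.96 uv [416.9 243.3] rect [630.8  24.4] [102.1  14.2] 84.2 n 2161
```

View pics/w6.png

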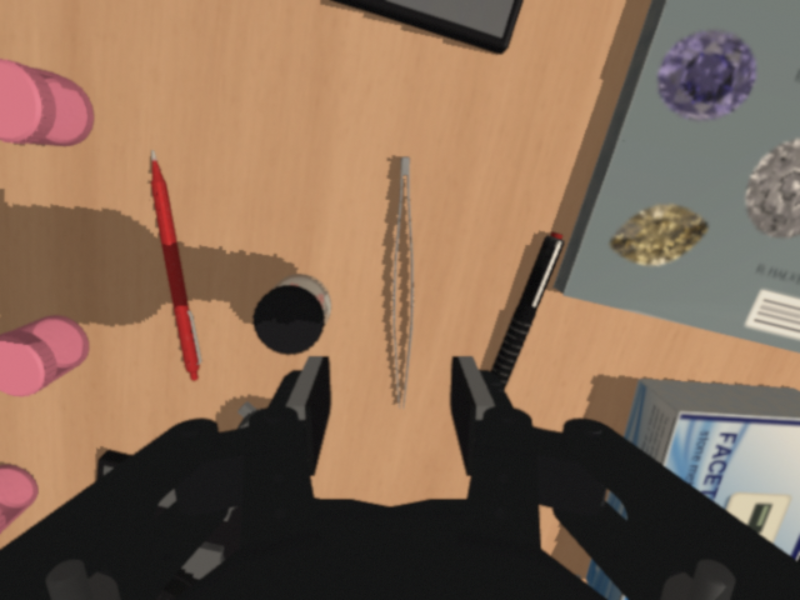

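Here the tweezers run from (405,157) to (400,405), arms at (388..412, 290), nearly centred between the jaws. The jar and the penlight lie outside the fingers.

Run:
```python
from m import *
p=np.load("w6.npy",allow_pickle=True).item()
A,B,M=[onz(p,np.array(a)/1.25,7) for a in((405,157),(400,405),(400,290))]
d=B-A;print(A,B,(A+B)/2,M,np.linalg.norm(d),np.degrees(np.arctan2(d[1],d[0])))
```

```text
[541.6  98.6   7. ] [570. -56.   7.] [555.8  21.3   7. ] [554.2  21.6   7. ] 157.14964788944462 -79.59583794143013
```

```bash
python3 -m creep '[{"xyz":[0.006,0.0025,-0.01],"turn":[0,0,-0.5],"gripper":0.4},{"xyz":[0,0,-0.02],"turn":[0,0,0],"gripper":0.4},{"xyz":[0,0,-0.04],"turn":[0,0,0],"gripper":0.4},{"xyz":[0,0,-0.04],"turn":[0,0,0],"gripper":0.4},{"xyz":[0,0,-0.008],"turn":[0,0,0],"gripper":0.4}]' 40
python3 -m creep '[{"xyz":[0,0,0],"turn":[0,0,0],"gripper":0.4}]'
python3 -c "
from m import *
st()"
```

```text
time: 8.65
tool_pos: [550.4, 23.8, 15.9]
eef_rot: [-1.996, -2.417, 0.009]
wrist_force: [-0.1, 0.2, 0.1]
finger_gap: 0.301
gripper_force: 0.0
time: 8.75
tool_pos: [553.2, 24.1, 19.1]
eef_rot: [-1.999, -2.42, 0.003]
wrist_force: [0.1, -0.2, -0.8]
finger_gap: 0.299
gripper_force: 0.0
t 8.8 tcp [553.2  24.1  19.1] yaw_y 10.9 tilt [-0.  0. -1.] F [ 0.1 -0.2 -0.8] gap 0.299 gf 0.0 q7 -0.35
```

```bash
python3 -m creep '[{"xyz":[0.001,-0.0035,-0.003],"turn":[0,0,-0.4],"gripper":0.4},{"xyz":[0,0,0],"turn":[0,0,0],"gripper":1},{"xyz":[0,0,0],"turn":[0,0,0],"gripper":1},{"xyz":[0,0,0],"turn":[0,0,0],"gripper":1},{"xyz":[0,0,0],"turn":[0,0,0],"gripper":1}]' 40
python3 -c "
from m import *
st()"
```

```text
time: 9.25
tool_pos: [557.1, 19.3, 18.9]
eef_rot: [2.009, 2.411, 0.003]
wrist_force: [-0.9, -1.4, 7.1]
finger_gap: 0.116
gripper_force: 39.9
t 9.2 tcp [557.1  19.3  18.9] yaw_y 10.4 tilt [ 0. -0. -1.] F [-0.9 -1.4  7.1] gap 0.116 gf 39.9 q7 -0.35
```

```bash
python3 -m creep '[{"xyz":[0,0,0.03],"turn":[0,0,0],"gripper":1},{"xyz":[0,0,0.035],"turn":[0,0,0],"gripper":1},{"xyz":[-0.009,0.027,0],"turn":[0,0,8.3],"gripper":1},{"xyz":[-0.009,0.027,0],"turn":[0,0,8.3],"gripper":1},{"xyz":[-0.009,0.027,0],"turn":[0,0,8.3],"gripper":1}]'
python3 -m creep '[{"xyz":[-0.009,0.027,0],"turn":[0,0,8.3],"gripper":1},{"xyz":[-0.009,0.027,0],"turn":[0,0,8.3],"gripper":1},{"xyz":[-0.009,0.027,0],"turn":[0,0,8.3],"gripper":1},{"xyz":[-0.009,0.027,0],"turn":[0,0,8.3],"gripper":1},{"xyz":[-0.009,0.027,0],"turn":[0,0,8.3],"gripper":1}]'
python3 -m creep '[{"xyz":[-0.009,0.027,0],"turn":[0,0,8.3],"gripper":1},{"xyz":[0,0,0],"turn":[0,0,0],"gripper":1},{"xyz":[0,0,0],"turn":[0,0,0],"gripper":1}]'
python3 - <<'E'
from m import *
st();p=snap("w7",f=1.25)
rects(p,dict(tweezers_c=70,narrow_tray=13))
E
```

```text
time: 9.75
tool_pos: [528.4, 101.2, 83.0]
eef_rot: [1.435, 2.793, 0.001]
wrist_force: [0.3, 0.4, 0.1]
finger_gap: 0.119
gripper_force: 39.1
time: 10.25
tool_pos: [483.1, 236.4, 82.6]
eef_rot: [0.352, 3.121, -0.0]
wrist_force: [0.9, 0.4, 0.0]
finger_gap: 0.116
gripper_force: 39.1
time: 10.55
tool_pos: [474.3, 262.7, 82.4]
eef_rot: [-0.133, -3.139, 0.0]
wrist_force: [-0.1, 0.1, -0.2]
finger_gap: 0.115
gripper_force: 39.1
t 10.6 tcp [474.3 262.7  82.4] yaw_y 85.1 tilt [-0. -0. -1.] F [-0.1  0.1 -0.2] gap 0.115 gf 39.1 q7 0.37
tweezers_c 0.63 uv [317.1 220.9] rect [402.8 269.1] [ 4.3 17.6] 84.8 n 1212
narrow_tray 0.72 uv [270.6 185. ] rect [443.7 240.9] [134.3 178. ] 85.1 n 61663
```

View pics/w7.png

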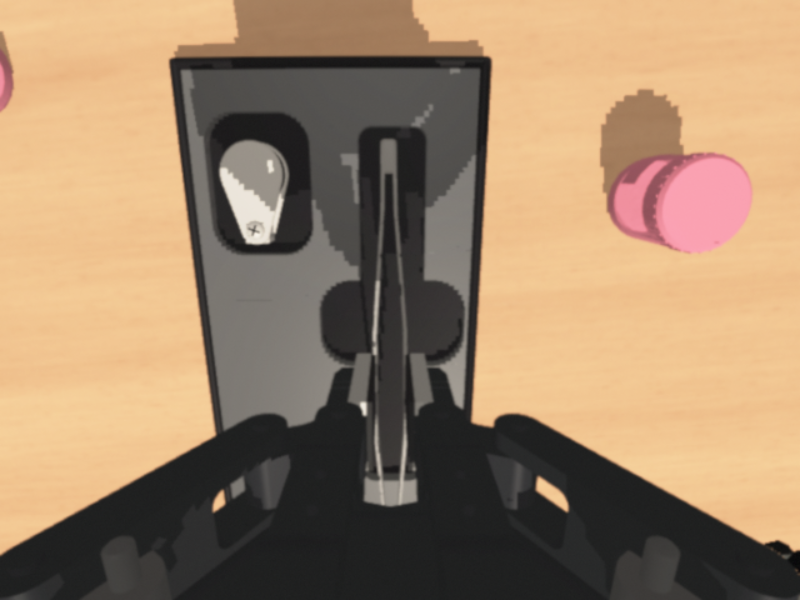

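The tweezers are lined up with the slot (slot centre column 392, fingers over the notch). I'll lower and release.

```bash
python3 -m creep '[{"xyz":[0.0015,0,-0.03],"turn":[0,0,0],"gripper":1},{"xyz":[0,0,-0.018],"turn":[0,0,0],"gripper":1},{"xyz":[0,0,-0.008],"turn":[0,0,0],"gripper":1},{"xyz":[0,0,0],"turn":[0,0,0],"gripper":1},{"xyz":[0,0,0],"turn":[0,0,0],"gripper":0.6}]'
python3 -m creep '[{"xyz":[0,0,0],"turn":[0,0,0],"gripper":0.6},{"xyz":[0,0,0.03],"turn":[0,0,0],"gripper":0.6},{"xyz":[0,0,0.05],"turn":[0,0,0],"gripper":0.6},{"xyz":[0,0,0.02],"turn":[0,0,-4],"gripper":0},{"xyz":[0,0,0],"turn":[0,0,0],"gripper":0}]'
python3 - <<'E'
from m import *
st();p=snap("w8",f=1.25)
rects(p,dict(tweezers_c=12,narrow_tray=13))
E
```

```text
time: 11.2
tool_pos: [476.3, 262.5, 26.4]
eef_rot: [0.134, 3.139, 0.0]
wrist_force: [-0.0, -0.3, 0.4]
finger_gap: 0.203
gripper_force: 0.0
time: 11.7
tool_pos: [478.1, 264.3, 130.0]
eef_rot: [0.244, 3.126, 0.006]
wrist_force: [-0.4, -0.8, -0.3]
finger_gap: 0.503
gripper_force: 0.0
t 11.7 tcp [478.1 264.3 130. ] yaw_y 81.1 tilt [ 0.  0. -1.] F [-0.4 -0.8 -0.3] gap 0.503 gf 0.0 q7 0.36
tweezers_c 0.88 uv [299.1 149.9] rect [407.3 267.8] [ 5.5 23. ] 80.3 n 380
narrow_tray 0.69 uv [282.8 197.3] rect [471.3 238.8] [135.6 235.2] 85.3 n 50942
narrow_tray 0.66 uv [ 12.4 176.5] rect [402.6  63.7] [ 9.4 33.4] 14.0 n 417
```

View pics/w8.png

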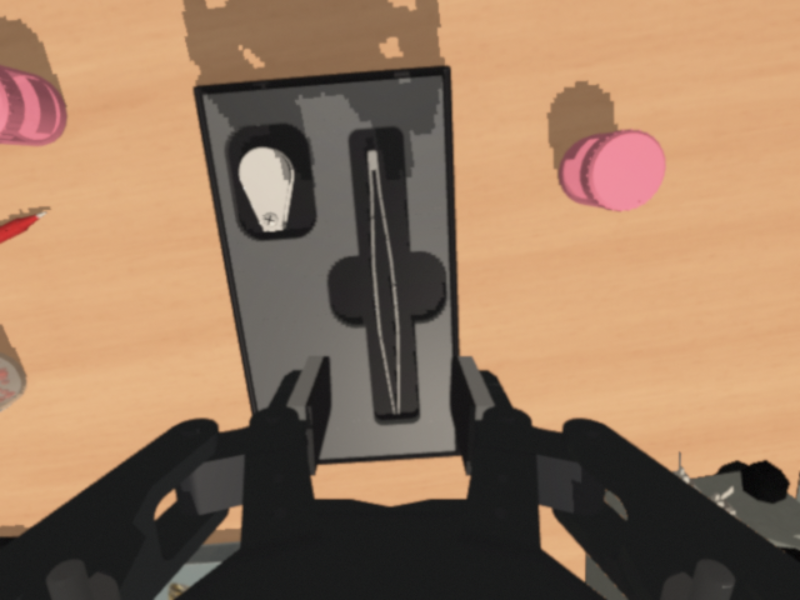

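The tweezers lie in the slot, far end at (373,152), tip at (396,412), and the slot ends at rows 130 and 418. I'll check the end margin numerically while moving to the penlight.

```bash
python3 - <<'E'
from m import *
p=imaging.camera("wrist")
for n,a,z in(("end",(373,150),16),("tip",(396,413),11),("tip_lo",(396,413),6),("slot-",(375,128),12),("slot+",(397,420),12)): print(n,onz(p,np.array(a)/1.25,z))
E
python3 -m creep '[{"xyz":[0.016,-0.026,0],"turn":[0,0,-8.4],"gripper":0},{"xyz":[0.016,-0.026,0],"turn":[0,0,-8.4],"gripper":0},{"xyz":[0.016,-0.026,0],"turn":[0,0,-8.4],"gripper":0},{"xyz":[0.016,-0.026,0],"turn":[0,0,-8.4],"gripper":0},{"xyz":[0.016,-0.026,0],"turn":[0,0,-8.4],"gripper":0}]'
python3 -m creep '[{"xyz":[0.016,-0.026,0],"turn":[0,0,-8.4],"gripper":0},{"xyz":[0.016,-0.026,0],"turn":[0,0,-8.4],"gripper":0},{"xyz":[0.016,-0.026,0],"turn":[0,0,-8.4],"gripper":0},{"xyz":[0.013,-0.026,0],"turn":[0,0,-8.4],"gripper":0},{"xyz":[0.01,-0.026,0],"turn":[0,0,-8.4],"gripper":0}]'
python3 -m creep '[{"xyz":[0,0,-0.02],"turn":[0,0,-3],"gripper":0},{"xyz":[0,0,-0.02],"turn":[0,0,0],"gripper":0},{"xyz":[0,0,0],"turn":[0,0,0],"gripper":0}]'
python3 - <<'E'
from m import *
st();p=snap("w9",f=1.25);np.save("w9.npy",p,allow_pickle=True)
rects(p,dict(penlight_c=12))
E
```

```text
end [393.1 266.4  16. ]
tip [550.1 254.6  11. ]
tip_lo [553.  254.2   6. ]
slot- [382.2 269.1  12. ]
slot+ [554.5 254.5  12. ]
time: 12.4
tool_pos: [555.7, 131.0, 124.8]
eef_rot: [-1.356, -2.831, 0.002]
wrist_force: [0.3, 0.7, -0.5]
finger_gap: 0.499
gripper_force: 0.0
time: 12.9
tool_pos: [626.8, 1.2, 124.5]
eef_rot: [-2.281, -2.157, 0.003]
wrist_force: [0.2, 0.2, 0.0]
finger_gap: 0.501
gripper_force: 0.0
time: 13.2
tool_pos: [623.8, 1.9, 81.9]
eef_rot: [-2.328, -2.101, 0.01]
wrist_force: [-1.3, -0.3, -0.4]
finger_gap: 0.499
gripper_force: 0.0
t 13.2 tcp [623.8   1.9  81.9] yaw_y -5.9 tilt [-0. -0. -1.] F [-1.3 -0.3 -0.4] gap 0.499 gf 0.0 q7 -0.5
penlight_c 0.63 uv [322.8 242.4] rect [631.9   6.7] [135.2  13.7] 84.2 n 4475
```

View pics/w9.png

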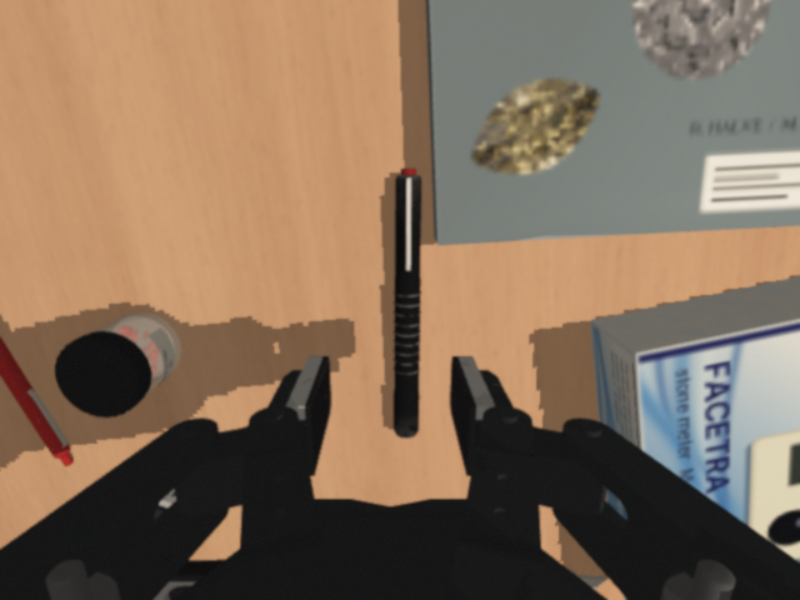

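The penlight is between the jaws, from (408,172) to (405,435). The book at (438,243) and the box at (595,320) are clear of narrowed fingers.

```bash
python3 -m creep '[{"xyz":[0.008,0.005,-0.01],"turn":[0,0,0],"gripper":0.3},{"xyz":[0,0,-0.03],"turn":[0,0,0],"gripper":0.3},{"xyz":[0,0,-0.02],"turn":[0,0,0],"gripper":0.3},{"xyz":[0,0,0],"turn":[0,0,0],"gripper":0.3}]' 40
python3 -c "
from m import *
st()"
```

```text
time: 13.7
tool_pos: [633.5, 7.9, 23.7]
eef_rot: [-2.329, -2.104, 0.005]
wrist_force: [-0.0, 0.7, -0.3]
finger_gap: 0.35
gripper_force: 0.0
t 13.7 tcp [633.5   7.9  23.7] yaw_y -5.8 tilt [-0.  0. -1.] F [-0.   0.7 -0.3] gap 0.35 gf 0.0 q7 -0.54
```

```bash
python3 -m creep '[{"xyz":[-0.001,-0.001,-0.004],"turn":[0,0,0],"gripper":0.3},{"xyz":[0,0,0],"turn":[0,0,0],"gripper":1},{"xyz":[0,0,0],"turn":[0,0,0],"gripper":1},{"xyz":[0,0,0],"turn":[0,0,0],"gripper":1},{"xyz":[0,0,0],"turn":[0,0,0],"gripper":1}]' 40
python3 -m creep '[{"xyz":[0,0,0.03],"turn":[0,0,0],"gripper":1},{"xyz":[0,0,0.035],"turn":[0,0,0],"gripper":1},{"xyz":[0,0,0],"turn":[0,0,0],"gripper":1}]'
python3 -c "
from m import *
st()"
```

```text
time: 14.2
tool_pos: [635.0, 6.6, 23.5]
eef_rot: [2.331, 2.104, 0.002]
wrist_force: [-0.1, -0.5, 4.8]
finger_gap: 0.141
gripper_force: 39.6
time: 14.5
tool_pos: [637.8, 7.3, 92.5]
eef_rot: [2.328, 2.1, 0.012]
wrist_force: [0.2, 0.6, -0.3]
finger_gap: 0.138
gripper_force: 39.3
t 14.5 tcp [637.8   7.3  92.5] yaw_y -5.9 tilt [ 0.  0. -1.] F [ 0.2  0.6 -0.3] gap 0.138 gf 39.3 q7 -0.5
```

```bash
python3 -m creep '[{"xyz":[-0.0138,-0.0175,0],"turn":[0,0,-8.05],"gripper":1},{"xyz":[-0.0138,-0.0175,0],"turn":[0,0,-8.05],"gripper":1},{"xyz":[-0.0138,-0.0175,0],"turn":[0,0,-8.05],"gripper":1},{"xyz":[-0.0138,-0.0175,0],"turn":[0,0,-8.05],"gripper":1},{"xyz":[-0.0138,-0.0175,0],"turn":[0,0,-8.05],"gripper":1}]'
python3 -m creep '[{"xyz":[-0.0138,-0.0175,0],"turn":[0,0,-8.05],"gripper":1},{"xyz":[-0.0138,-0.0175,0],"turn":[0,0,-8.05],"gripper":1},{"xyz":[-0.0138,-0.0175,0],"turn":[0,0,-8.05],"gripper":1},{"xyz":[-0.0138,-0.0175,0],"turn":[0,0,-8.05],"gripper":1},{"xyz":[-0.0138,-0.0175,0],"turn":[0,0,-8.05],"gripper":1}]'
python3 -m creep '[{"xyz":[-0.0138,-0.0175,0],"turn":[0,0,-8.05],"gripper":1},{"xyz":[0,0,0],"turn":[0,0,0],"gripper":1},{"xyz":[0,0,0],"turn":[0,0,0],"gripper":1}]'
python3 - <<'E'
from m import *
st();p=snap("w10",f=1.25)
rects(p,dict(penlight_c=78,wide_tray=13,polariscope_base=30))
E
```

```text
time: 15.0
tool_pos: [564.1, -81.7, 86.9]
eef_rot: [-2.917, -1.165, 0.001]
wrist_force: [-0.5, -1.1, -1.1]
finger_gap: 0.142
gripper_force: 39.3
time: 15.5
tool_pos: [495.1, -169.1, 87.0]
eef_rot: [3.14, 0.09, -0.001]
wrist_force: [-0.8, -0.5, -0.1]
finger_gap: 0.138
gripper_force: 39.3
time: 15.8
tool_pos: [482.2, -185.9, 87.2]
eef_rot: [-3.139, 0.12, -0.0]
wrist_force: [0.9, 0.6, -0.1]
finger_gap: 0.142
gripper_force: 39.3
t 15.8 tcp [ 482.2 -185.9   87.2] yaw_y -94.4 tilt [ 0.  0. -1.] F [ 0.9  0.6 -0.1] gap 0.142 gf 39.3 q7 -1.48
penlight_c 0.79 uv [311.8 272. ] rect [ 489.5 -185.9] [ 12.8 119.4] 84.9 n 6848
wide_tray 0.86 uv [392.9 158. ] rect [ 499.8 -229.1] [170.3 202.9] 85.8 n 73101
polariscope_base 0.55 uv [436.5 323.3] rect [ 443.2 -258.8] [78.2 43. ] 69.7 n 5497
```

View pics/w10.png

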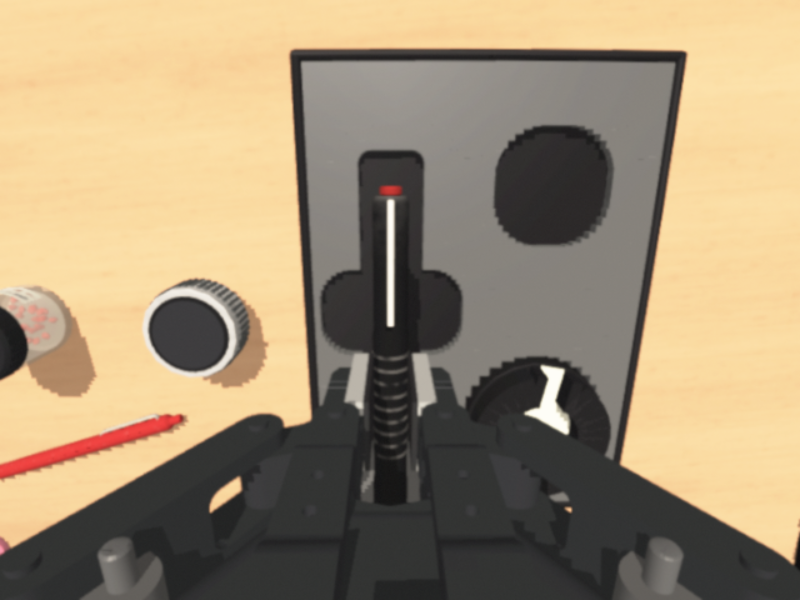

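The penlight is aligned over its slot (column 391), and needs 4 mm more in +x. I'll lower it.

```bash
python3 -m creep '[{"xyz":[0.004,0,-0.025],"turn":[0,0,0],"gripper":1},{"xyz":[0,0,-0.02],"turn":[0,0,0],"gripper":1},{"xyz":[0,0,-0.011],"turn":[0,0,0],"gripper":1},{"xyz":[0,0,0],"turn":[0,0,0],"gripper":1}]'
python3 -c "
from m import *
st()"
```

```text
time: 16.4
tool_pos: [485.7, -185.1, 30.1]
eef_rot: [-3.138, 0.119, 0.004]
wrist_force: [-0.3, -0.6, -0.3]
finger_gap: 0.138
gripper_force: 41.7
t 16.4 tcp [ 485.7 -185.1   30.1] yaw_y -94.4 tilt [-0.  0. -1.] F [-0.3 -0.6 -0.3] gap 0.138 gf 41.7 q7 -1.52
```

```bash
python3 -m creep '[{"xyz":[0,0,-0.001],"turn":[0,0,0],"gripper":0.5},{"xyz":[0,0,0],"turn":[0,0,0],"gripper":0.5},{"xyz":[0,0,0.04],"turn":[0,0,0],"gripper":0.5},{"xyz":[0,0,0.05],"turn":[0,0,0],"gripper":0.5},{"xyz":[0,0.04,0.02],"turn":[0,0,0],"gripper":-0.8}]'
python3 -m creep '[{"xyz":[0,0.04,0],"turn":[0,0,1],"gripper":-0.8},{"xyz":[0,0.04,0],"turn":[0,0,1],"gripper":-0.8},{"xyz":[0,0.04,0],"turn":[0,0,1],"gripper":-0.8},{"xyz":[0,0,0],"turn":[0,0,0],"gripper":-0.8}]'
python3 - <<'E'
from m import *
st();p=imaging.camera("wrist");np.save("w11.npy",p,allow_pickle=True)
rects(p,dict(penlight_c=18,jar_c=43,filter_cell_c=30,polariscope_base=30))
g=p["color"].astype(int);o=imaging.regions_of(p,"jar_c")
for d in o[:3]:
    ys,xs=np.nonzero(d["pixels"]&(g.max(2)<60))
    if len(xs)>200:
        (u,v),r=cv2.minEnclosingCircle(np.column_stack([xs,ys]).astype(np.float32));print("cap",u,v,r,onz(p,(u,v),43))
E
```

```text
time: 16.9
tool_pos: [489.2, -151.9, 145.6]
eef_rot: [3.133, -0.136, 0.015]
wrist_force: [0.7, -0.5, -0.5]
finger_gap: 0.405
gripper_force: 0.0
time: 17.3
tool_pos: [486.9, -19.4, 141.8]
eef_rot: [-3.139, 0.023, -0.005]
wrist_force: [0.1, -0.3, 0.7]
finger_gap: 0.899
gripper_force: 0.0
t 17.3 tcp [486.9 -19.4 141.8] yaw_y -90.9 tilt [ 0.  0. -1.] F [ 0.1 -0.3  0.7] gap 0.899 gf 0.0 q7 -1.74
penlight_c 0.66 uv [527.1 227. ] rect [ 485.9 -181.4] [ 16.  135.2] 85.5 n 3252
jar_c 0.73 uv [284.6 234. ] rect [498.4   0.5] [36.3 43.6] 85.1 n 2676
jar_c 0.68 uv [358.3 385.9] rect [372.3 -56.8] [44.9 35. ] 73.3 n 1364
jar_c 0.6 uv [498.1 447. ] rect [ 311.1 -170. ] [60.8 28.9] 32.2 n 1507
filter_cell_c 0.59 uv [410.  235.5] rect [491.6 -90.5] [46.5 46.6] 5.1 n 3303
polariscope_base 0.69 uv [526.9 227.1] rect [ 489.3 -173.6] [ 15.4 128.8] 85.7 n 3234
polariscope_base 0.63 uv [600.5 311.9] rect [ 424.7 -239.8] [81.9 66.5] 14.5 n 6192
cap 284.4186096191406 233.2558135986328 27.320484161376953 [496.6   0.2  43. ]
```

```bash
python3 -m creep '[{"xyz":[0.01,0.0195,-0.02],"turn":[0,0,0],"gripper":-0.5},{"xyz":[0,0,-0.02],"turn":[0,0,0],"gripper":-0.5},{"xyz":[0,0,0],"turn":[0,0,0],"gripper":-0.5}]' 40
python3 -c "
from m import *
st()"
```

```text
time: 17.9
tool_pos: [494.3, -7.3, 98.1]
eef_rot: [3.141, -0.041, -0.009]
wrist_force: [-0.5, 0.4, 1.2]
finger_gap: 0.749
gripper_force: 0.0
t 17.9 tcp [494.3  -7.3  98.1] yaw_y -91.5 tilt [-0. -0. -1.] F [-0.5  0.4  1.2] gap 0.749 gf 0.0 q7 -1.82
```

```bash
python3 -m creep '[{"xyz":[0,0,0],"turn":[0,0,0],"gripper":-0.5}]'
python3 -m creep '[{"xyz":[0,0,0],"turn":[0,0,0],"gripper":-0.5}]'
```

```text
time: 18.0
tool_pos: [496.1, -7.6, 100.3]
eef_rot: [3.141, -0.042, -0.002]
wrist_force: [-0.4, -0.2, 1.0]
finger_gap: 0.746
gripper_force: 0.0
time: 18.1
tool_pos: [496.9, -7.4, 101.2]
eef_rot: [3.141, -0.042, 0.002]
wrist_force: [0.0, -0.5, 0.5]
finger_gap: 0.755
gripper_force: 0.0
```

```bash
python3 -m creep '[{"xyz":[0,0.0075,-0.015],"turn":[0,0,0],"gripper":-0.5},{"xyz":[0,0,-0.025],"turn":[0,0,0],"gripper":-0.5},{"xyz":[0,0,-0.025],"turn":[0,0,0],"gripper":-0.5},{"xyz":[0,0,0],"turn":[0,0,0],"gripper":-0.5},{"xyz":[0,0,0],"turn":[0,0,0],"gripper":-0.5}]'
python3 -c "
from m import *
st()"
```

```text
time: 18.6
tool_pos: [496.8, 0.7, 36.1]
eef_rot: [3.141, -0.04, 0.001]
wrist_force: [0.3, 0.2, 1.0]
finger_gap: 0.752
gripper_force: 0.0
t 18.6 tcp [496.8   0.7  36.1] yaw_y -91.5 tilt [ 0. -0. -1.] F [0.3 0.2 1. ] gap 0.752 gf 0.0 q7 -1.89
```

```bash
python3 -m creep '[{"xyz":[0,0,0],"turn":[0,0,0],"gripper":1},{"xyz":[0,0,0],"turn":[0,0,0],"gripper":1},{"xyz":[0,0,0],"turn":[0,0,0],"gripper":1},{"xyz":[0,0,0],"turn":[0,0,0],"gripper":1}]' 40
python3 -m creep '[{"xyz":[0,0,0.02],"turn":[0,0,0],"gripper":1},{"xyz":[0,0,0.03],"turn":[0,0,0],"gripper":1},{"xyz":[0.0055,-0.033,0],"turn":[0,0,0],"gripper":1},{"xyz":[0.0055,-0.033,0],"turn":[0,0,0],"gripper":1},{"xyz":[0.0055,-0.033,0],"turn":[0,0,0],"gripper":1}]'
python3 -m creep '[{"xyz":[0.0055,-0.033,0],"turn":[0,0,0],"gripper":1},{"xyz":[0.0055,-0.033,0],"turn":[0,0,0],"gripper":1},{"xyz":[0.0055,-0.033,0],"turn":[0,0,0],"gripper":1},{"xyz":[0.0055,-0.033,0],"turn":[0,0,0],"gripper":1},{"xyz":[0.0055,-0.033,0],"turn":[0,0,0],"gripper":1}]'
python3 -m creep '[{"xyz":[0,0,0],"turn":[0,0,0],"gripper":1},{"xyz":[0,0,0],"turn":[0,0,0],"gripper":1}]'
python3 - <<'E'
from m import *
st();p=imaging.camera("top")
rects(p,dict(jar_c=93,wide_tray=13,penlight_c=18))
E
```

```text
time: 19.0
tool_pos: [497.7, 1.0, 37.1]
eef_rot: [3.141, -0.04, 0.005]
wrist_force: [-0.9, 0.9, 7.2]
finger_gap: 0.429
gripper_force: 39.9
time: 19.5
tool_pos: [513.4, -99.0, 86.5]
eef_rot: [3.141, -0.038, 0.003]
wrist_force: [1.1, 0.0, -1.5]
finger_gap: 0.43
gripper_force: 40.2
time: 20.0
tool_pos: [540.6, -264.5, 86.0]
eef_rot: [3.141, -0.039, 0.001]
wrist_force: [0.4, -0.7, -0.2]
finger_gap: 0.431
gripper_force: 40.2
time: 20.2
tool_pos: [540.1, -263.9, 85.6]
eef_rot: [3.141, -0.043, 0.0]
wrist_force: [0.5, 0.7, -0.3]
finger_gap: 0.435
gripper_force: 40.3
t 20.2 tcp [ 540.1 -263.9   85.6] yaw_y -91.6 tilt [ 0. -0. -1.] F [ 0.5  0.7 -0.3] gap 0.435 gf 40.3 q7 -1.36
jar_c 0.93 uv [390.2 309.5] rect [342.5 -48.1] [34.1 38.3] 0.3 n 346
jar_c 0.93 uv [450.1 334. ] rect [ 307.  -164.5] [42.  37.5] 89.2 n 412
jar_c 0.68 uv [163.8 261.8] rect [419.3 364.8] [47.9 38.4] 75.3 n 450
wide_tray 0.68 uv [460.8 241.4] rect [ 484.1 -227.5] [175.2 235.8] 85.9 n 7036
wide_tray 0.52 uv [251.9 280.3] rect [407.  208.9] [42.1 26. ] 2.4 n 237
penlight_c 0.86 uv [447.8 242.2] rect [ 485.5 -184.4] [ 14.8 132.2] 87.4 n 413
```

```bash
python3 -m creep '[{"xyz":[0.0005,0,-0.02],"turn":[0,0,0],"gripper":1},{"xyz":[0,0,-0.015],"turn":[0,0,0],"gripper":1},{"xyz":[0,0,-0.006],"turn":[0,0,0],"gripper":1},{"xyz":[0,0,0],"turn":[0,0,0],"gripper":1},{"xyz":[0,0,-0.001],"turn":[0,0,0],"gripper":1}]'
python3 -c "
from m import *
st()"
```

```text
time: 20.9
tool_pos: [541.0, -262.6, 43.3]
eef_rot: [3.141, -0.038, 0.0]
wrist_force: [1.2, -0.5, -0.2]
finger_gap: 0.437
gripper_force: 40.2
t 20.9 tcp [ 541.  -262.6   43.3] yaw_y -91.4 tilt [ 0. -0. -1.] F [ 1.2 -0.5 -0.2] gap 0.437 gf 40.2 q7 -1.38
```

```bash
python3 -m creep '[{"xyz":[0,0,0],"turn":[0,0,0],"gripper":0},{"xyz":[0,0,0],"turn":[0,0,0],"gripper":-0.2},{"xyz":[0,0,0.04],"turn":[0,0,0],"gripper":-0.2},{"xyz":[0,0,0.05],"turn":[0,0,0],"gripper":-0.2},{"xyz":[0,0.015,0.03],"turn":[0,0,8.3],"gripper":-0.5}]'
python3 -m creep '[{"xyz":[-0.005,0.015,0],"turn":[0,0,8.3],"gripper":-0.5},{"xyz":[-0.005,0.015,0],"turn":[0,0,8.3],"gripper":-0.5},{"xyz":[-0.005,0.015,0],"turn":[0,0,8.3],"gripper":-0.5},{"xyz":[-0.005,0.015,0],"turn":[0,0,8.3],"gripper":-0.5},{"xyz":[-0.005,0.015,0],"turn":[0,0,8.3],"gripper":-0.5}]'
python3 -m creep '[{"xyz":[-0.005,0.015,0],"turn":[0,0,8.3],"gripper":-0.5},{"xyz":[-0.005,0.015,0],"turn":[0,0,8.3],"gripper":-0.5},{"xyz":[-0.005,0.015,0],"turn":[0,0,8.3],"gripper":-0.5},{"xyz":[-0.005,0.015,0],"turn":[0,0,8.3],"gripper":-0.5},{"xyz":[-0.005,0.015,0],"turn":[0,0,8.3],"gripper":-0.5}]'
python3 -m creep '[{"xyz":[0,0,0],"turn":[0,0,0],"gripper":-0.5},{"xyz":[0,0,0],"turn":[0,0,0],"gripper":-0.5}]'
python3 - <<'E'
from m import *
st();t=imaging.camera("top");rects(t,dict(jar_c=49,filter_cell_c=30))
p=imaging.camera("wrist");np.save("w12.npy",p,allow_pickle=True)
rects(p,dict(filter_cell_c=30,jar_c=49,polariscope_base=30))
a=p["color"];c=proj(p,(490.5,-92,20)).astype(int);print(c)
x0,y0=max(0,c[0]-50),max(0,c[1]-50)
b=proj(p,(422,-254.5,30)).astype(int);print(b)
cv2.imwrite("pics/f1.png",cv2.resize(a[y0:y0+100,x0:x0+100],(600,600),interpolation=2));print(x0,y0)
E
```

```text
time: 21.4
tool_pos: [541.9, -250.9, 167.0]
eef_rot: [3.132, 0.188, 0.006]
wrist_force: [1.5, -0.3, 1.1]
finger_gap: 0.744
gripper_force: 0.0
time: 21.9
tool_pos: [515.6, -172.5, 163.6]
eef_rot: [2.862, 1.295, 0.0]
wrist_force: [0.0, 0.5, 0.5]
finger_gap: 0.749
gripper_force: 0.0
time: 22.4
tool_pos: [490.6, -97.5, 163.6]
eef_rot: [2.217, 2.225, 0.0]
wrist_force: [-0.0, 0.2, -0.1]
finger_gap: 0.75
gripper_force: 0.0
time: 22.6
tool_pos: [491.0, -98.5, 163.6]
eef_rot: [2.226, 2.215, -0.0]
wrist_force: [0.1, 0.2, -0.6]
finger_gap: 0.751
gripper_force: 0.0
t 22.6 tcp [491.  -98.5 163.6] yaw_y -0.3 tilt [ 0. -0. -1.] F [ 0.1  0.2 -0.6] gap 0.751 gf 0.0 q7 -0.08
jar_c 0.8 uv [164.  260.1] rect [423.  379.6] [38.7 47.3] 1.4 n 428
jar_c 0.76 uv [390.1 310.6] rect [341.9 -55.5] [39.6 42.2] 1.0 n 397
jar_c 0.65 uv [308.1 308.8] rect [344.2  87.2] [34.9 36.1] 46.1 n 306
filter_cell_c 0.89 uv [402.4 239.4] rect [488.9 -91.7] [44.7 45.3] 7.6 n 428
filter_cell_c 0.66 uv [305.5 223.1] rect [488.9 -91.5] [43.6 45.5] 0.5 n 2704
jar_c 0.88 uv [365.3 391.6] rect [ 537.1 -228.9] [29.9 43.7] 71.2 n 984
jar_c 0.76 uv [ 93.4 324.2] rect [ 320.4 -168. ] [66.6 36. ] 35.7 n 2785
jar_c 0.56 uv [115.  181.3] rect [354.9 -55.3] [53.9 37.3] 2.6 n 3325
[310 221]
[237 398]
260 171
```

Run:
```python
from m import *
ax=np.array([489.2,-91.7])
for n in("w12","w11","w2"):
    p=np.load(n+".npy",allow_pickle=True).item();hsv=cv2.cvtColor(p["color"],cv2.COLOR_BGR2HSV);o=[]
    for r in(25,26.5):
        row=[]
        for a in range(90,210,4):
            u=proj(p,(ax[0]+r*np.cos(np.radians(a)),ax[1]+r*np.sin(np.radians(a)),8)).round().astype(int);row.append(int(hsv[u[1],u[0],1]))
        print(n,r,row)
# base: white pixels: keyway
p=np.load("w12.npy",allow_pickle=True).item()
for n in("w11","w2","w3"):
    pass
t=imaging.camera("top");g=t["color"].astype(int);m=((g.min(2)>150)&(g.max(2)-g.min(2)<60)).astype(np.uint8)
b=proj(t,(422,-254.5,24)).astype(int);k=np.zeros_like(m);cv2.circle(k,tuple(int(i) for i in b),22,1,-1);m&=k
ys,xs=np.nonzero(m);w=np.array([onz(t,(x,y),18)[:2] for x,y in zip(xs,ys)]);print(len(w),w.mean(0))
c=w-np.array([422,-254.5]);f=np.hypot(*c.T)>20;print(f.sum(),w[f].mean(0),np.degrees(np.arctan2(*c[f].mean(0)[::-1])))
f2=~f;print("bore",w[f2].mean(0))
```

```text
w12 25 [115, 116, 114, 114, 114, 114, 114, 115, 114, 115, 114, 112, 86, 23, 23, 23, 23, 63, 111, 112, 110, 112, 110, 110, 105, 106, 70, 76, 35, 27]
w12 26.5 [115, 115, 116, 114, 113, 114, 115, 114, 115, 114, 113, 112, 90, 35, 34, 28, 28, 89, 113, 110, 112, 110, 112, 110, 109, 110, 110, 106, 107, 97]
w11 25 [117, 115, 113, 114, 114, 115, 116, 115, 114, 114, 113, 108, 36, 23, 25, 20, 24, 39, 32, 29, 23, 24, 23, 23, 22, 20, 7, 7, 13, 0]
w11 26.5 [116, 117, 116, 115, 116, 116, 115, 115, 115, 115, 114, 113, 88, 41, 31, 28, 28, 72, 107, 76, 69, 29, 24, 23, 24, 24, 26, 8, 20, 0]
w2 25 [116, 116, 117, 113, 114, 114, 114, 114, 114, 114, 115, 106, 60, 24, 21, 24, 27, 65, 74, 79, 44, 33, 26, 25, 25, 23, 25, 23, 25, 25]
w2 26.5 [116, 116, 115, 113, 114, 115, 113, 113, 115, 114, 115, 115, 80, 43, 28, 35, 33, 90, 111, 110, 102, 103, 80, 64, 60, 28, 29, 24, 25, 24]
108 [ 418.1 -254.4]
0 [nan nan] nan
bore [ 418.1 -254.4]<stdin>:17: RuntimeWarning: Mean of empty slice.
  ret = um.true_divide(
```

```bash
python3 -m creep '[{"xyz":[-0.0138,-0.042,0.005],"turn":[0,0,0],"gripper":-0.5},{"xyz":[-0.0138,-0.042,0.005],"turn":[0,0,0],"gripper":-0.5},{"xyz":[-0.0138,-0.042,0.005],"turn":[0,0,0],"gripper":-0.5},{"xyz":[-0.0138,-0.042,0.005],"turn":[0,0,0],"gripper":-0.5},{"xyz":[-0.0138,-0.042,0.005],"turn":[0,0,0],"gripper":-0.5}]'
python3 -m creep '[{"xyz":[0,0,0],"turn":[0,0,0],"gripper":-0.5},{"xyz":[0,0,0],"turn":[0,0,0],"gripper":-0.5}]'
python3 - <<'E'
from m import *
st();p=imaging.camera("wrist");np.save("w13.npy",p,allow_pickle=True);cv2.imwrite("pics/w13.png",p["color"])
rects(p,dict(polariscope_base=30,jar_c=49,wide_tray=13,penlight_c=20))
g=p["color"].astype(int)
b=proj(p,(422,-254.5,24));print(b)
for n,ax in(("a",(422,-254.5)),("b",(421,-254.9))):
  for r,z in((22,24),(28,24),(33,24),(26,30)):
    row=[]
    for a in range(-40,40,4):
        u=proj(p,(ax[0]+r*np.cos(np.radians(a)),ax[1]+r*np.sin(np.radians(a)),z)).round().astype(int);row.append(int(g[min(479,u[1]),u[0]].min()))
    print(n,r,z,row)
m=((g.min(2)>120)&(g.max(2)-g.min(2)<60)).astype(np.uint8);k=np.zeros_like(m);cv2.circle(k,tuple(int(i) for i in b),60,1,-1);m&=k
n,l,s,ce=cv2.connectedComponentsWithStats(m);print(s,ce)
E
```

```text
time: 23.5
tool_pos: [421.1, -309.7, 188.7]
eef_rot: [2.224, 2.218, -0.0]
wrist_force: [0.4, 0.3, -0.2]
finger_gap: 0.75
gripper_force: 0.0
time: 23.7
tool_pos: [421.3, -309.0, 188.3]
eef_rot: [-2.228, -2.215, -0.001]
wrist_force: [0.7, 0.4, -0.5]
finger_gap: 0.751
gripper_force: 0.0
t 23.7 tcp [ 421.3 -309.   188.3] yaw_y -0.3 tilt [ 0.  0. -1.] F [ 0.7  0.4 -0.5] gap 0.751 gf 0.0 q7 0.39
polariscope_base 0.87 uv [313.3 161.9] rect [ 421.6 -255. ] [67.4 68.3] 25.0 n 5745
jar_c 0.95 uv [156.4  64.6] rect [ 311.8 -186.8] [37.4 49.7] 54.6 n 3230
jar_c 0.85 uv [458.  172.5] rect [ 531.8 -259.5] [38.3 49.9] 64.5 n 2685
wide_tray 0.59 uv [392.8 108.1] rect [ 483.4 -228.6] [171.1 235.5] 85.7 n 48498
penlight_c 0.78 uv [386.4  71. ] rect [ 485.2 -185.8] [ 14.8 133.4] 85.3 n 3034
[312.3 160.1]
a 22 24 [48, 44, 196, 234, 236, 237, 237, 236, 185, 143, 67, 52, 56, 49, 44, 45, 43, 49, 43, 46]
a 28 24 [46, 41, 40, 181, 236, 237, 237, 237, 228, 71, 43, 50, 45, 43, 44, 45, 44, 47, 46, 46]
a 33 24 [40, 41, 42, 51, 177, 149, 143, 192, 169, 61, 43, 45, 45, 44, 48, 46, 44, 49, 46, 46]
a 26 30 [45, 43, 
[... 875 characters left out ...]
 1]
 [   280    114      1      1      1]
 [   282    114      1      1      1]
 [   285    114      1      1      1]
 [   287    116      2      2      2]
 [   290    139     63     44   1788]
 [   357    153      1      1      1]
 [   357    156      4      4      5]
 [   368    168      2      2      3]
 [   371    168      1      1      1]
 [   370    171      1      2      2]] [[319.4 240.4]
 [340.7 122.5]
 [285.5 108.5]
 [283.  108. ]
 [301.  111. ]
 [288.  113. ]
 [293.  113. ]
 [294.6 114.7]
 [298.7 112.7]
 [303.  112. ]
 [306.  112. ]
 [280.  114. ]
 [282.  114. ]
 [285.  114. ]
 [287.5 116.5]
 [315.9 161.8]
 [357.  153. ]
 [358.6 157.4]
 [368.7 168.7]
 [371.  168. ]
 [370.  171.5]]
```

```bash
python3 -m creep '[{"xyz":[0.0113,0.0362,-0.01],"turn":[0,0,5],"gripper":-0.5},{"xyz":[0.0113,0.0362,-0.01],"turn":[0,0,5],"gripper":-0.5},{"xyz":[0.0113,0.0362,-0.01],"turn":[0,0,5],"gripper":-0.5},{"xyz":[0.0113,0.0362,-0.01],"turn":[0,0,5],"gripper":-0.5},{"xyz":[0.0113,0.0362,-0.01],"turn":[0,0,5],"gripper":-0.5}]'
python3 -m creep '[{"xyz":[0.0113,0.0362,-0.03],"turn":[0,0,5],"gripper":-0.5},{"xyz":[0,0,-0.02],"turn":[0,0,0],"gripper":-0.5},{"xyz":[0,0,0],"turn":[0,0,0],"gripper":-0.5},{"xyz":[0,0,0],"turn":[0,0,0],"gripper":-0.5}]'
python3 -c "
from m import *
st()"
```

```text
time: 24.45
tool_pos: [478.7, -124.6, 138.2]
eef_rot: [1.684, 2.652, 0.0]
wrist_force: [0.7, -0.3, -1.3]
finger_gap: 0.749
gripper_force: 0.0
time: 24.85
tool_pos: [489.5, -90.7, 88.5]
eef_rot: [-1.573, -2.719, 0.0]
wrist_force: [0.2, 0.7, -0.3]
finger_gap: 0.744
gripper_force: 0.0
t 24.9 tcp [489.5 -90.7  88.5] yaw_y 29.9 tilt [-0. -0. -1.] F [ 0.2  0.7 -0.3] gap 0.744 gf 0.0 q7 0.3
```

```bash
python3 -m creep '[{"xyz":[0,-0.001,-0.02],"turn":[0,0,0],"gripper":-0.5},{"xyz":[0,0,-0.02],"turn":[0,0,0],"gripper":-0.5},{"xyz":[0,0,-0.01],"turn":[0,0,0],"gripper":-0.5},{"xyz":[0,0,0],"turn":[0,0,0],"gripper":-0.5},{"xyz":[0,0,0],"turn":[0,0,0],"gripper":0}]' 40
python3 -m creep '[{"xyz":[0,0,0],"turn":[0,0,0],"gripper":1},{"xyz":[0,0,0],"turn":[0,0,0],"gripper":1},{"xyz":[0,0,0],"turn":[0,0,0],"gripper":1},{"xyz":[0,0,0],"turn":[0,0,0],"gripper":1}]'
python3 -c "
from m import *
st()"
```

```text
time: 25.35
tool_pos: [490.3, -92.2, 39.3]
eef_rot: [1.574, 2.717, 0.001]
wrist_force: [0.7, -0.3, 0.4]
finger_gap: 0.596
gripper_force: 0.0
time: 25.75
tool_pos: [490.6, -92.1, 39.9]
eef_rot: [1.573, 2.717, -0.0]
wrist_force: [-2.0, -0.3, 5.8]
finger_gap: 0.479
gripper_force: 39.8
t 25.8 tcp [490.6 -92.1  39.9] yaw_y 29.9 tilt [ 0. -0. -1.] F [-2.  -0.3  5.8] gap 0.479 gf 39.8 q7 0.23
```

```bash
python3 -m creep '[{"xyz":[0,0,0.03],"turn":[0,0,0],"gripper":1},{"xyz":[0,0,0.03],"turn":[0,0,0],"gripper":1},{"xyz":[-0.0034,-0.0081,0],"turn":[0,0,-8.2],"gripper":1},{"xyz":[-0.0034,-0.0081,0],"turn":[0,0,-8.2],"gripper":1},{"xyz":[-0.0034,-0.0081,0],"turn":[0,0,-8.2],"gripper":1}]'
python3 -m creep '[{"xyz":[-0.0034,-0.0081,0],"turn":[0,0,-8.2],"gripper":1},{"xyz":[-0.0034,-0.0081,0],"turn":[0,0,-8.2],"gripper":1},{"xyz":[-0.0034,-0.0081,0],"turn":[0,0,-8.2],"gripper":1},{"xyz":[-0.0034,-0.0081,0],"turn":[0,0,-8.2],"gripper":1},{"xyz":[-0.0034,-0.0081,0],"turn":[0,0,-8.2],"gripper":1}]'
python3 -m creep '[{"xyz":[-0.0034,-0.0081,0],"turn":[0,0,-8.2],"gripper":1},{"xyz":[-0.0034,-0.0081,0],"turn":[0,0,-8.2],"gripper":1},{"xyz":[-0.0034,-0.0081,0],"turn":[0,0,-8.2],"gripper":1},{"xyz":[-0.0034,-0.0081,0],"turn":[0,0,-8.2],"gripper":1},{"xyz":[-0.0034,-0.0081,0],"turn":[0,0,-8.2],"gripper":1}]'
python3 -m creep '[{"xyz":[-0.0034,-0.0081,0],"turn":[0,0,-8.2],"gripper":1},{"xyz":[-0.0034,-0.0081,0],"turn":[0,0,-8.2],"gripper":1},{"xyz":[-0.0034,-0.0081,0],"turn":[0,0,-8.2],"gripper":1},{"xyz":[-0.0034,-0.0081,0],"turn":[0,0,-8.2],"gripper":1},{"xyz":[-0.0034,-0.0081,0],"turn":[0,0,-8.2],"gripper":1}]'
python3 -m creep '[{"xyz":[-0.0034,-0.0081,0],"turn":[0,0,-8.2],"gripper":1},{"xyz":[-0.0034,-0.0081,0],"turn":[0,0,-8.2],"gripper":1},{"xyz":[0,0,0],"turn":[0,0,0],"gripper":1},{"xyz":[0,0,0],"turn":[0,0,0],"gripper":1},{"xyz":[0,0,0],"turn":[0,0,0],"gripper":1}]'
python3 - <<'E'
from m import *
st();s=manip.sense();p=imaging.camera("wrist");np.save("w14.npy",p,allow_pickle=True)
x,y,z=s["tool_pos"];u=z-39.9
hsv=cv2.cvtColor(p["color"],cv2.COLOR_BGR2HSV);g=p["color"]
for r in(25,26.5):
    print(r,[(a,*[int(i) for i in g[tuple(proj(p,(x+r*np.cos(np.radians(a)),y+r*np.sin(np.radians(a)),u+9)).round().astype(int)[::-1])]]) for a in range(-50,30,5)])
c=proj(p,(x,y,u+15));print(c)
X0,Y0=int(c[0])-110,int(c[1])-120
cv2.imwrite("pics/f2.png",cv2.resize(g[max(0,Y0):Y0+200,max(0,X0):X0+220],None,fx=2.7,fy=2.7,interpolation=2))
E
```

```text
time: 26.25
tool_pos: [479.9, -116.5, 99.6]
eef_rot: [2.122, 2.313, 0.001]
wrist_force: [-0.8, 0.2, 0.2]
finger_gap: 0.47
gripper_force: 40.4
time: 26.75
tool_pos: [462.8, -156.9, 99.3]
eef_rot: [2.799, 1.424, 0.002]
wrist_force: [0.1, 0.1, -0.1]
finger_gap: 0.475
gripper_force: 40.4
time: 27.25
tool_pos: [445.8, -197.4, 99.3]
eef_rot: [3.121, 0.354, 0.003]
wrist_force: [-0.1, 0.7, -0.4]
finger_gap: 0.472
gripper_force: 40.4
time: 27.75
tool_pos: [428.8, -237.9, 99.2]
eef_rot: [3.048, -0.761, 0.003]
wrist_force: [0.3, -0.3, -1.3]
finger_gap: 0.471
gripper_force: 40.4
time: 28.25
tool_pos: [422.1, -253.2, 98.6]
eef_rot: [-2.913, 1.176, -0.001]
wrist_force: [-0.5, -0.3, -0.0]
finger_gap: 0.476
gripper_force: 40.4
t 28.2 tcp [ 422.1 -253.2   98.6] yaw_y -134.0 tilt [ 0.  0. -1.] F [-0.5 -0.3 -0. ] gap 0.476 gf 40.4 q7 -1.93
25 [(-50, 241, 251, 253), (-45, 241, 251, 253), (-40, 240, 251, 253), (-35, 240, 251, 252), (-30, 184, 209, 216), (-25, 132, 143, 148), (-20, 218, 226, 231), (-15, 216, 224, 230), (-10, 215, 224, 229), (-5, 114, 119, 124), (0, 38, 37, 39), (5, 40, 38, 41), (10, 38, 37, 39), (15, 35, 36, 37), (20, 38, 38, 40), (25, 36, 36, 38)]
26.5 [(-50, 241, 251, 252), (-45, 241, 251, 253), (-40, 241, 251, 252), (-35, 241, 251, 252), (-30, 161, 183, 189), (-25, 137, 151, 157), (-20, 218, 226, 231), (-15, 215, 224, 230), (-10, 218, 226, 231), (-5, 60, 61, 64), (0, 40, 39, 41), (5, 37, 36, 38), (10, 39, 37, 39), (15, 35, 35, 37), (20, 38, 37, 39), (25, 38, 38, 40)]
[313.8 290.6]
```

```bash
python3 -m creep '[{"xyz":[0,-0.0015,-0.015],"turn":[0,0,-0.8],"gripper":1},{"xyz":[0,0,-0.010],"turn":[0,0,0],"gripper":1},{"xyz":[0,0,-0.004],"turn":[0,0,0],"gripper":1},{"xyz":[0,0,-0.003],"turn":[0,0,0],"gripper":1},{"xyz":[0,0,0],"turn":[0,0,0],"gripper":1}]'
python3 -c "
from m import *
st()"
python3 -m creep '[{"xyz":[0,0,-0.003],"turn":[0,0,0],"gripper":1},{"xyz":[0,0,0],"turn":[0,0,0],"gripper":1}]'
python3 -m creep '[{"xyz":[0,0,-0.003],"turn":[0,0,0],"gripper":1},{"xyz":[0,0,0],"turn":[0,0,0],"gripper":1}]'
python3 -c "
from m import *
st()"
```

```text
time: 28.8
tool_pos: [421.5, -255.1, 66.1]
eef_rot: [-2.903, 1.2, 0.001]
wrist_force: [-0.2, -0.3, -0.7]
finger_gap: 0.476
gripper_force: 40.4
t 28.8 tcp [ 421.5 -255.1   66.1] yaw_y -134.9 tilt [-0.  0. -1.] F [-0.2 -0.3 -0.7] gap 0.476 gf 40.4 q7 -1.95
time: 29.0
tool_pos: [421.6, -255.2, 63.3]
eef_rot: [2.903, -1.2, -0.0]
wrist_force: [0.2, 0.8, -1.0]
finger_gap: 0.474
gripper_force: 40.4
time: 29.2
tool_pos: [421.4, -255.2, 60.1]
eef_rot: [2.903, -1.2, -0.001]
wrist_force: [-0.4, -0.1, -1.3]
finger_gap: 0.472
gripper_force: 40.4
t 29.2 tcp [ 421.4 -255.2   60.1] yaw_y -134.9 tilt [-0.  0. -1.] F [-0.4 -0.1 -1.3] gap 0.472 gf 40.4 q7 -1.95
```

```bash
python3 -m creep '[{"xyz":[0,0,-0.001],"turn":[0,0,0],"gripper":1},{"xyz":[0,0,0],"turn":[0,0,0],"gripper":0},{"xyz":[0,0,0],"turn":[0,0,0],"gripper":-0.3},{"xyz":[0,0,0],"turn":[0,0,0],"gripper":-0.3},{"xyz":[0,0,0.04],"turn":[0,0,0],"gripper":-0.3}]'
python3 -m creep '[{"xyz":[0,0,0.05],"turn":[0,0,8],"gripper":-0.3},{"xyz":[0,0.01,0.04],"turn":[0,0,8],"gripper":-0.3},{"xyz":[0,0.01,0.02],"turn":[0,0,8],"gripper":-1},{"xyz":[0,0.01,0],"turn":[0,0,8],"gripper":-1},{"xyz":[0,0.01,0],"turn":[0,0,8],"gripper":-1}]'
python3 -m creep '[{"xyz":[0,0,0],"turn":[0,0,0],"gripper":-1},{"xyz":[0,0,0],"turn":[0,0,0],"gripper":-1}]'
python3 - <<'E'
from m import *
st();p=imaging.camera("wrist");t=imaging.camera("top");s=imaging.camera("scene")
rects(p,dict(filter_cell_c=50,jar_c=49,penlight_c=20))
rects(s,dict(loupe_c=18,tweezers_c=16))
a=cv2.resize(p["color"][:330],(800,412));b=cv2.resize(t["color"][170:320,170:330],(200,188));c=cv2.resize(s["color"][165:290,190:350],(240,188));d=cv2.resize(s["color"][260:400,340:510],(228,188))
im=np.zeros((600,800,3),np.uint8);im[:412]=a;x=0
for q in(b,c,d): im[412:,x:x+q.shape[1]]=q;x+=q.shape[1]
cv2.imwrite("pics/final.png",im)
c=manip.sense();hsv=cv2.cvtColor(p["color"],cv2.COLOR_BGR2HSV)
# ring top ellipse: apparent radius vs height
g=cv2.cvtColor(p["color"],6)
for d in imaging.regions_of(p,"filter_cell_c")[:1]: print("cell at",onz(p,np.array(d["at"])*[640,480],50))
E
```

```text
time: 29.7
tool_pos: [417.9, -253.3, 95.6]
eef_rot: [-2.902, 1.2, 0.017]
wrist_force: [0.1, 0.9, -0.5]
finger_gap: 0.649
gripper_force: 0.0
time: 30.2
tool_pos: [422.1, -215.2, 210.4]
eef_rot: [3.138, -0.126, 0.003]
wrist_force: [0.4, -1.2, -0.6]
finger_gap: 1.004
gripper_force: 0.0
time: 30.4
tool_pos: [421.5, -215.5, 209.2]
eef_rot: [3.138, -0.139, -0.0]
wrist_force: [0.9, -0.5, -0.3]
finger_gap: 1.0
gripper_force: 0.0
t 30.4 tcp [ 421.5 -215.5  209.2] yaw_y -95.1 tilt [-0. -0. -1.] F [ 0.9 -0.5 -0.3] gap 1.0 gf 0.0 q7 -1.31
filter_cell_c 0.77 uv [353.9 219. ] rect [ 423.  -252.7] [46.1 44.5] 33.9 n 2281
jar_c 0.96 uv [156.9 302.5] rect [358. -66.] [25.1 58.2] 34.6 n 1318
jar_c 0.87 uv [356.   77.4] rect [ 536.  -260.2] [37.6 41.2] 67.7 n 2318
jar_c 0.83 uv [289.7 333.9] rect [ 317.5 -183.9] [36.  55.7] 82.9 n 1653
penlight_c 0.88 uv [273.6 145.3] rect [ 485.6 -186.1] [ 13.2 133.5] 85.0 n 2066
loupe_c 0.46 uv [244.  232.6] rect [400.1 202.8] [45.6 38.4] 51.9 n 172
tweezers_c 0.6 uv [248.8 212.1] rect [465.3 257.8] [ 25. 146.] 83.8 n 269
cell at [ 423.6 -250.7   50. ]
```

View pics/final.png

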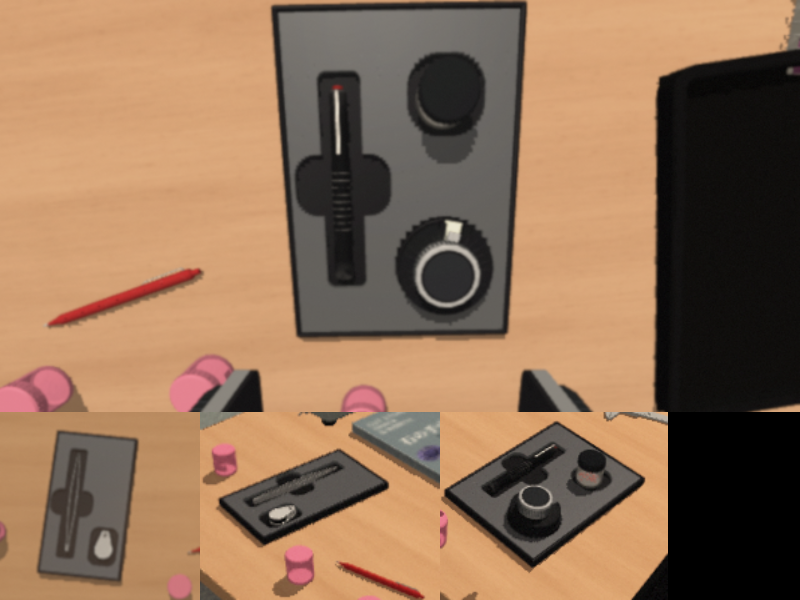

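The final picture shows everything in place:
- **Wide tray:** the penlight is in its slot, the jar stands upright in its recess at (447,92), and the cell is in the base at (446,275) with its lug in the keyway at (453,230).
- **Narrow tray:** the tweezers and loupe are in their recesses.
- **Pen:** still where it lay.

```bash
python3 -c "
from bench import manip
print(manip.sign_off())"
```

```text
the job is handed in; nothing more can be done
None
```

All five parts are in their recesses, the filter cell is home with its lug in the keyway, the jar stayed upright, the pen was left alone, the gripper is open and clear, and I handed the job in at about 30 s.

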